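# Build up a riser stack and set the optical cell in the light path

## Robot

A 6-joint arm with a two-finger parallel gripper is mounted at the origin on a cart in front of the work surface, level with it; the furniture and walls round the work are solid. World frame = base frame: x ahead of the robot, y to its left, z up, the work surface at z = 0. Lengths are in m, angles in degrees, forces in N, time in s.
With the tool pointing down it reaches from about 0.25 to 0.725 m from the base axis. Payload 9.7 kg.
Tool frame: the origin (TCP) lies midway between the tips of the shut fingers; the grasp point (between the pads) lies 19 mm behind it; z points along the fingers, y is the direction in which the jaws open and shut (so a half turn about z gives the same grasp; the last joint's range is limited). The gripper opens to 85 mm and grips with 20 to 120 N. Pads are 22 mm wide; open, the fingers measure 114 mm over their backs; the gripper's body (76 mm by 85 mm) begins 54 mm behind the grasp point. The pads swing forward as they close: fully open they stand 13 mm farther back than shut.
Start: joints at [0, 4.979, 10.078, 95.1, 0, 90], TCP at [0.55, -0, 0.196] pointing down, gripper open.
Joint ranges: [-179.16, 179.16], [-48.56, 103.87], [-65.8, 70.77], [-126.05, 130.52], [-82.76, 87.17], [-180, 180]. Speed limits (degrees/s): [127.2, 127.2, 147.25, 180, 180, 180].

## Interface

Orientations are given as [roll, pitch, yaw] about the fixed x, y, z axes, in that order (R = Rz(yaw) Ry(pitch) Rx(roll)).
In Python, from plant import manip gives the robot as it stands.
- The arm moves only by the tool jog_arm, never from a script. Its arguments are lists of equal length, an entry for each row: "fingers": the closure, from -1 (fully open) to 1 (shut), so that 0 is half open; "offset": the shift along the tool's x, y, z in cm, a list of three; "rot": the turn, a rotation vector about the tool's x, y, z in degrees, a list of three. A call has 1 to 12 rows; each row shifts and turns the pose as measured when the row begins, along the tool's axes as they then stand; what a row does not reach is not made up. A row lasts 1/8 s, in which the tool goes at most 62.5 mm and 10.7 degrees, less where a joint would pass 70% of its speed; a pose out of reach is approached as far as the arm can. A call is refused whole if a number of a shift passes 6.25 or a number of a turn 10.7, either way. A call with a gripper value outside its range is refused whole. The fingers move at their own pace and stop on an object; "grip_force" is the grip in N (left out, the last holds). Time passes only in rows, so rows that do not move let the fingers close. It gives the time, the measured TCP pose, the force and the opening at its end, in the units of the state.
- manip.get_state(): the state, without advancing time (a new reading comes with each control period).
- manip.grab_frame(name): name is "scene" or "side" or "wrist"; returns a dict with "image" (420x560x3 uint8, blue, green, red), "range_z" (420x560 float32, m along the optical axis (not along the pixel's ray), 0 where there is no reading), "fx", "fy", "cx", "cy" (pixels), "R" (3x3) and "t" (3): a world point X has camera coordinates R X + t; the wrist camera has in their place "mount" (4x4, takes a point from camera to tool coordinates, whose origin is the TCP and whose axes are the flange's). Camera axes: x right, y down, z forward; pixel columns grow to the right and rows downward; lengths in m; the calibration is good to about 2 mm. A picture is of the moment at which its call begins: read the wrist's pose just before it.
- manip.sign_off(): hands the job in, once; it reports no verdict.
The state is a dict: "t": time; "joints": joint angles; "qvel": joint speeds; "joint_torque": joint torques, N m; "ee_pos": TCP position; "tool_rot": TCP orientation; "wrist_force": force on the tool from outside, world axes, zero at the start; "wrist_torque": the same for the moment, N m; "opening": finger opening in m.
Only numpy, scipy, OpenCV 4.12 (cv2) and the standard library are available. Lean on these libraries where they do the work, as an engineer would, in place of code of your own. Each camera call takes 0.05 s, during which the arm holds its last target.

## Task

Raise the leaning optical cell into the light path of the bench: set the large riser on the stage, the small riser on the large one and the cell on top, each centred and square so that its base is fully supported, with the cell upright and its two clear faces looking at the lamp and the detector. Lower each piece until you feel it rest before letting go: nothing may be dropped, and the glass cell must not be pressed down hard. Leave the two vials and the tape roll alone.

Things in the scene. Friction and masses are not known exactly. Their poses are not given: they have to be found in the camera images.
- bench: Light bench, fixed: dark steel plate 120 (x) by 310 (y) by 10 mm, origin under its centre. Grey housings on posts at its ends (lamp +y, detector -y), 108 to 158 mm above the table, lens tubes facing each other with 204 mm free between. The light path runs along y, 133 mm above the table, over the stage's centre. Between them stands a level aluminium stage plate.
- stage_axis (a point): On the vertical axis of the bench's aluminium stage plate (82 mm in x, 112 mm in y), at the height of the bench plate's top, 10 mm above the table. y is along the light path, x level across it. The stage is height-adjustable: its top face lies 14 to 26 mm above this point, different each time and not reported, so feel for it.
- riser_large_center (a point): Large riser: plain aluminium block with slightly rounded edges, 62 mm (x) by 92 mm (y) by 36 mm high, 0.25 to 0.5 kg, loose on the table. Point at its centre, 18 mm above its base; z up. On the stage its long side (y) goes along the light path.
- riser_small_center (a point): Small riser: plain aluminium block like the other, 44 mm (x) by 64 mm (y) by 32 mm high, 0.12 to 0.26 kg, loose on the table. Point at its centre, 16 mm above its base; z up. On the large riser its long side (y) goes along the large one's.
- cell_center (a point): Optical cell, glass, 24 x 24 x 70 mm, grey flat cap, 60 g. x faces clear, y faces frosted white (hold these). Point at its centre, 35 mm from the base; z along its length to the cap. At the start it leans 35 degrees from vertical in a white rack, y level, top towards the rack's -x. Frosted sides free but for the lowest 10 mm, between cheeks; it comes out along its length.
- rack: Small white plastic drain rack, fixed, foot 90 x 70 mm. Origin on the table beneath the middle of the cell's base, which rests 30 mm above it; x and y level, the cell leans towards -x. Behind the cell's lower side is a strut 16 mm wide that reaches 36 mm up along the cell.
- vial_a: Bystander: capped brown vial with black cap, 31 mm diameter, 62 mm high; origin at the centre of its underside.
- vial_c: Bystander: capped brown vial with white cap, 26 mm diameter, 52 mm high; origin at the centre of its underside.
- tape_roll: Bystander: roll of tape lying flat, 100 mm diameter, 24 mm high; origin at the centre of its underside.
Mind the look-alikes: they are no part of the job. What is shaped like the part that bears riser_small_center but green or red is not meant.

How it is judged:
By the outcome, as a careful person would: the job done as asked, in the order asked, and still so for the second after the job is handed in, with the robot touching nothing.
It also fails if it takes over 72 s, if anything falls off the work surface, if the arm or the gripper's body presses on something with over 40 N, if the wrist force passes 120 N, or if a joint passes its speed limit or range.

## Working session

There is one attempt and no reset: what is moved stays moved. The work goes in short steps, Python scripts to look and compute and a tool call to move; the robot and the scene stay as the last step left them, time stands still between calls to the robot, and variables do not carry over. Pictures are saved under pics/ and viewed, and the job is handed in when it is done.

Besides the shell and the picture viewer there is one more tool, called after "Emit:" as a command line: name --argument value ..., lists and objects as JSON in quotes. jog_arm: Moves the arm, as the interface text tells. Its arguments: {"type":"object","properties":{"fingers":{"type":"array","items":{"type":"number"}},"offset":{"type":"array","items":{"type":"array","items":{"type":"number"}}},"rot":{"type":"array","items":{"type":"array","items":{"type":"number"}}},"grip_force":{"type":"number"}},"required":["fingers","offset","rot"]}

```bash
mkdir -p pics; ls; cat > h.py <<'E'
import numpy as np, cv2, json
from plant import manip
from scipy.spatial.transform import Rotation as Ro
def grab(n):
    s=manip.get_state(); f=manip.grab_frame(n)
    if 'mount' in f:
        T=np.eye(4); T[:3,:3]=Ro.from_euler('xyz',s['tool_rot'],degrees=True).as_matrix(); T[:3,3]=s['ee_pos']
        M=T@np.array(f['mount'])
    else:
        M=np.eye(4); R=np.array(f['R']); M[:3,:3]=R.T; M[:3,3]=-R.T@np.array(f['t'])
    f['M']=M; return f
def cloud(f):
    z=f['range_z']; v,u=np.mgrid[:z.shape[0],:z.shape[1]]
    P=np.stack([(u-f['cx'])/f['fx']*z,(v-f['cy'])/f['fy']*z,z],-1)
    W=P@f['M'][:3,:3].T+f['M'][:3,3]; W[z<=0]=np.nan; return W
def save(f,n):
    cv2.imwrite(f'pics/{n}.png',f['image']); np.savez(f'pics/{n}.npz',W=cloud(f),M=f['M'],img=f['image'],K=[f['fx'],f['fy'],f['cx'],f['cy']])
E
python3 - <<'E'
from h import *
print(manip.get_state())
for n in ['scene','side','wrist']:
    f=grab(n); save(f,n+'0'); print(n,f['fx'],f['cx'],f['cy'],f['M'].round(3).tolist())
E
```

```text
pics
{'t': 0.0, 'joints': array([ 8.26801770e-04,  5.01061634e+00,  1.00346443e+01,  9.50988168e+01,
       -5.79284809e-04,  8.99999381e+01]), 'qvel': array([ 0.06715453, -0.07476362,  0.13382915, -0.034555  ,  0.01601257,
        0.03276282]), 'joint_torque': array([ 7.68234549e-04, -5.20392072e+01,  4.64802504e+01,  1.63646933e-02,
        2.23589603e-05, -6.77332673e-05]), 'ee_pos': array([5.49730100e-01, 4.69041844e-06, 1.94889439e-01]), 'tool_rot': array([-1.79925211e+02,  5.79203500e-04,  9.00008895e+01]), 'wrist_force': array([ 0.45360628, -0.39954533,  0.73539231]), 'wrist_torque': array([ 0.03875575, -0.00572747,  0.00831189]), 'opening': 0.08515562831318292}
scene 438.6513687995589 281.544126429118 210.04525098813247 [[0.8, -0.365, 0.477, 0.003], [-0.6, -0.499, 0.625, -0.657], [0.01, -0.786, -0.618, 0.751], [0.0, 0.0, 0.0, 1.0]]
side 435.7975903461481 290.87415632086976 214.16775276084533 [[0.899, -0.259, 0.354, 0.039], [-0.438, -0.532, 0.724, -1.018], [0.001, -0.806, -0.592, 0.915], [0.0, 0.0, 0.0, 1.0]]
wrist 302.4588892995773 271.5471509431119 207.87462089207986 [[1.0, 0.001, -0.001, 0.551], [0.001, -0.958, -0.286, 0.072], [-0.002, 0.286, -0.958, 0.375], [0.0, 0.0, 0.0, 1.0]]
```

View pics/scene0.png

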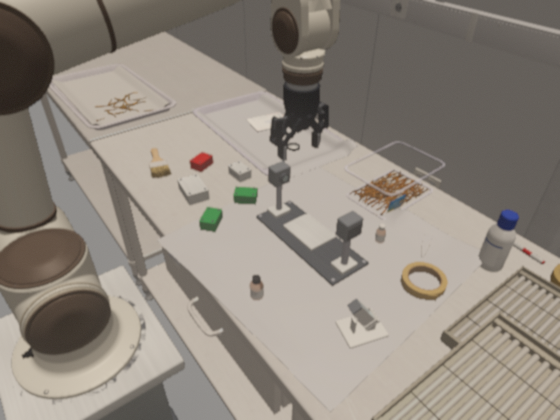

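View pics/side0.png

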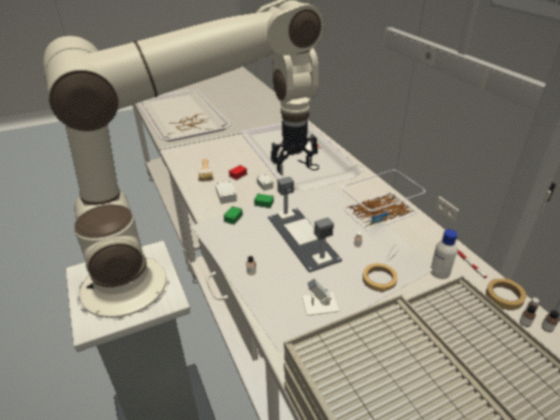

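View pics/wrist0.png

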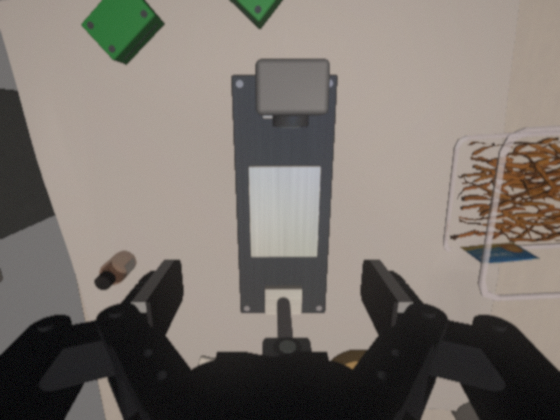

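The scene picture shows a large grey-white block at (193,188), a smaller one at (240,171), green blocks at (211,218) and (246,195), and a red one at (202,161). The bench is at (310,240), the rack with the cell at (362,318), the vials at (257,285) and (381,232), and the tape at (425,280). The grey-white block at (240,171) fits the small riser. I'll confirm it in an enlarged crop and measure.

```bash
python3 - <<'E'
from h import *
d=np.load('pics/scene0.npz'); img=d['img']; W=d['W']
a=cv2.resize(img[140:240,140:290],None,fx=5,fy=5,interpolation=cv2.INTER_CUBIC); cv2.imwrite('pics/crop1.png',a)
b=cv2.resize(img[280:360,320:430],None,fx=6,fy=6,interpolation=cv2.INTER_CUBIC); cv2.imwrite('pics/crop2.png',b)
for n in ['scene0','side0']:
    W=np.load(f'pics/{n}.npz')['W']
    L={'scene0':dict(large=(193,186),small=(240,170),g1=(211,216),g2=(246,192),red=(202,159),stage=(308,232),lamp=(279,170),cellcap=(352,310),table=(330,290)),
       'side0':dict(large=(226,190),small=(265,180),stage=(300,232),table=(280,280),cell=(318,290))}[n]
    for k,(u,v) in L.items(): print(n,k,W[v,u].round(4))
E
```

```text
scene0 large [0.4208 0.3061 0.0319]
scene0 small [0.5762 0.3026 0.0284]
scene0 g1 [0.3954 0.1598 0.0299]
scene0 g2 [0.5268 0.1942 0.0311]
scene0 red [0.5154 0.4268 0.0271]
scene0 stage [ 0.5571 -0.0408  0.0325]
scene0 lamp [0.5549 0.0787 0.1541]
scene0 cellcap [ 0.4426 -0.308   0.0809]
scene0 table [ 0.4962 -0.1947 -0.0012]
side0 large [0.4176 0.3023 0.0319]
side0 small [0.5757 0.3051 0.0309]
side0 stage [ 0.5507 -0.0399  0.0326]
side0 table [ 0.4146 -0.1785 -0.001 ]
side0 cell [ 0.4601 -0.3217  0.0705]
```

View pics/crop1.png

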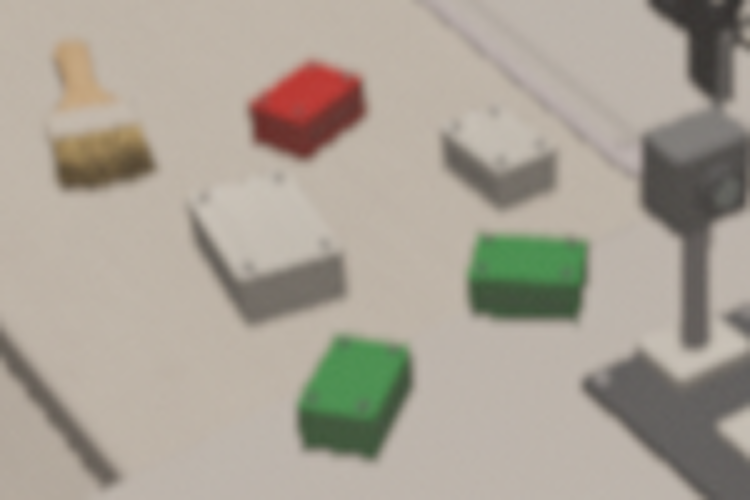

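View pics/crop2.png

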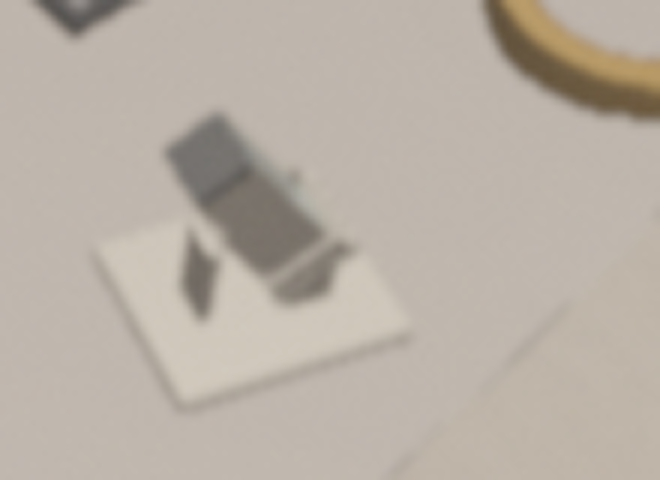

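Crop 1 confirms it: the plain grey-white small block at (240,171) is the small riser, and the green and red blocks are decoys. Now I'll fit poses.

```bash
cat >> h.py <<'E'
def rect(W,c,r,zlo,zhi,img=None):
    m=(np.hypot(W[...,0]-c[0],W[...,1]-c[1])<r)&(W[...,2]>zlo)&(W[...,2]<zhi)
    P=W[m][:,:2].astype(np.float32); 
    (cx,cy),(w,h),a=cv2.minAreaRect(P)
    if w>h: w,h,a=h,w,a+90   # a = direction of short side
    a=(a+90)%180-90
    return dict(n=int(m.sum()),c=(round(cx,4),round(cy,4)),wh=(round(w,4),round(h,4)),short_dir=round(a,1),z=float(np.median(W[m][:,2]).round(4)))
E
python3 - <<'E'
from h import *
for n in ['scene0','side0']:
    W=np.load(f'pics/{n}.npz')['W']
    print(n,'L',rect(W,(.42,.305),.08,.026,.045))
    print(n,'S',rect(W,(.577,.305),.06,.024,.045))
    print(n,'stage',rect(W,(.555,-.04),.075,.024,.045))
    print(n,'cap/cell',rect(W,(.45,-.31),.06,.045,.12))
    print(n,'foot',rect(W,(.45,-.31),.07,.0025,.015))
W=np.load('pics/wrist0.npz')['W']
print('wrist stage',rect(W,(.555,-.04),.075,.024,.045))
print('bench plate',rect(W,(.555,-.04),.2,.006,.014))
E
```

```text
scene0 L {'n': 454, 'c': (0.4213, 0.3113), 'wh': (0.0621, 0.0965), 'short_dir': -7.7, 'z': 0.0332}
scene0 S {'n': 215, 'c': (0.596, 0.3138), 'wh': (0.0701, 0.0811), 'short_dir': 85.1, 'z': 0.0284}
scene0 stage {'n': 1046, 'c': (0.5639, -0.0357), 'wh': (0.0837, 0.1159), 'short_dir': 0.3, 'z': 0.0311}
scene0 cap/cell {'n': 347, 'c': (0.4647, -0.3103), 'wh': (0.0266, 0.0521), 'short_dir': 70.9, 'z': 0.0773}
scene0 foot {'n': 847, 'c': (0.4473, -0.3239), 'wh': (0.1111, 0.1174), 'short_dir': 36.1, 'z': 0.0057}
side0 L {'n': 246, 'c': (0.4162, 0.3106), 'wh': (0.0616, 0.0983), 'short_dir': -8.3, 'z': 0.0326}
side0 S {'n': 119, 'c': (0.5905, 0.314), 'wh': (0.0653, 0.0836), 'short_dir': 83.3, 'z': 0.0279}
side0 stage {'n': 535, 'c': (0.5595, -0.0354), 'wh': (0.0821, 0.1193), 'short_dir': -0.2, 'z': 0.0308}
side0 cap/cell {'n': 221, 'c': (0.4615, -0.3103), 'wh': (0.0278, 0.0514), 'short_dir': 73.0, 'z': 0.0729}
side0 foot {'n': 448, 'c': (0.4549, -0.3111), 'wh': (0.1247, 0.1278), 'short_dir': -6.8, 'z': 0.0053}
wrist stage {'n': 6331, 'c': (0.5651, -0.0357), 'wh': (0.0823, 0.1125), 'short_dir': 0.3, 'z': 0.0352}
bench plate {'n': 12126, 'c': (0.4948, -0.0351), 'wh': (0.2612, 0.3081), 'short_dir': 0.0, 'z': 0.0113}
```

Emit:
jog_arm --fingers '[-1,-1,-1,-1,-1,-1,-1]' --offset '[[5.5,-1.0,0],[5.5,-1.0,0],[5.5,-1.0,0],[5.5,-1.0,0],[5.5,-1.0,0],[5.5,-1.0,0],[0,0,0]]' --rot '[[0,0,0],[0,0,0],[0,0,0],[0,0,0],[0,0,0],[0,0,0],[0,0,0]]'

```text
t: 1.02
ee_pos: [0.4879, 0.339, 0.192]
tool_rot: [-179.8, 0.1, 89.8]
wrist_force: [-0.4, -0.4, 0.7]
opening: 0.0856
```

```bash
python3 - <<'E'
from h import *
f=grab('wrist'); save(f,'wrist1'); W=cloud(f)
print(manip.get_state()['ee_pos'])
print('L',rect(W,(.42,.311),.08,.028,.045))
print('S',rect(W,(.58,.311),.055,.026,.045))
E
```

```text
[0.48838238 0.33746513 0.19222047]
L {'n': 4154, 'c': (0.4218, 0.3132), 'wh': (0.0623, 0.092), 'short_dir': -7.8, 'z': 0.0374}
S {'n': 2278, 'c': (0.5966, 0.3161), 'wh': (0.0668, 0.0758), 'short_dir': -89.2, 'z': 0.0332}
```

View pics/wrist1.png

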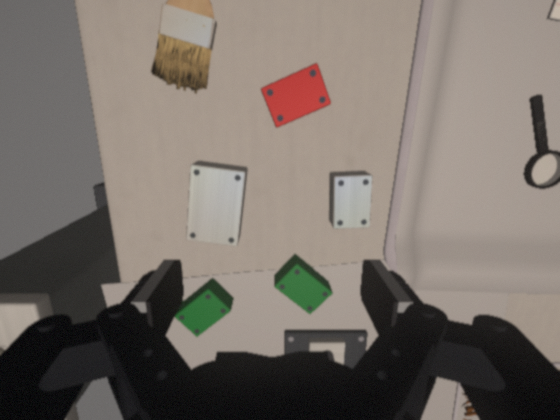

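```bash
cat >> h.py <<'E'
def plan(pos,rpy,n=None,start=None,q=True):
    s=manip.get_state() if start is None else start
    p0=np.array(s['ee_pos']); R0=Ro.from_euler('xyz',s['tool_rot'],degrees=True); R1=Ro.from_euler('xyz',rpy,degrees=True)
    rv=(R0.inv()*R1).as_rotvec(degrees=True); pos=np.array(pos)
    n=n or int(max(np.ceil(np.linalg.norm(pos-p0)/.058),np.ceil(np.linalg.norm(rv)/9.5),1))
    offs=[];R=R0
    for i in range(n):
        offs.append((R.inv().apply((pos-p0)/n)*100).round(2).tolist()); R=R*Ro.from_rotvec(rv/n,degrees=True)
    if q: print(n,'rows; offs',offs,'rot/row',(rv/n).round(2).tolist())
    return dict(ee_pos=pos,tool_rot=rpy)
E
python3 - <<'E'
from h import *
W=np.load('pics/wrist1.npz')['W']
print('S',rect(W,(.579,.314),.045,.028,.045))
m=(abs(W[...,0]-.64)<.025)&(abs(W[...,1]-.316)<.03); 
for x in np.arange(.6,.68,.005):
    k=(abs(W[...,0]-x)<.0025)&(abs(W[...,1]-.316)<.015)
    if k.any(): print(round(x,3),np.nanmax(W[k][:,2]).round(3))
a=plan((.4218,.3132,.09),(180,0,82.2)); plan((.4218,.3132,.001),(180,0,82.2),start=a)
E
```

```text
S {'n': 2031, 'c': (0.5814, 0.3169), 'wh': (0.0442, 0.0646), 'short_dir': 2.1, 'z': 0.0333}
0.6 0.036
0.605 0.033
0.615 0.003
0.62 0.003
0.625 0.003
0.63 0.031
0.635 0.031
0.64 0.03
0.645 0.03
0.65 0.029
0.655 0.027
0.66 0.024
0.665 0.019
0.67 0.015
0.675 0.01
0.68 0.008
3 rows; offs [[-0.81, -2.2, 3.42], [-0.91, -2.17, 3.41], [-1.01, -2.13, 3.41]] rot/row [-0.07, 0.04, 2.51]
2 rows; offs [[0.0, -0.0, 4.45], [0.0, -0.0, 4.45]] rot/row [0.0, 0.0, 0.0]
```

Emit:
jog_arm --fingers '[-1,-1,-1,-1]' --offset '[[-0.8,-2.2,3.4],[-0.9,-2.2,3.4],[-1.0,-2.1,3.4],[0,0,0]]' --rot '[[0,0,2.5],[0,0,2.5],[0,0,2.5],[0,0,0]]'

```text
t: 1.58
ee_pos: [0.4211, 0.3085, 0.087]
tool_rot: [-179.8, 0.2, 81.8]
wrist_force: [-0.0, 0.5, -0.0]
opening: 0.0852
```

```bash
python3 - <<'E'
from h import *
s=manip.get_state();print(s['ee_pos'],s['tool_rot'])
plan((.4218,.3132,.001),(180,0,82.2))
plan((.4218,.3132,.001),(180,0,82.2),n=3)
E
```

```text
[0.42111675 0.30848585 0.08704707] [-179.81522602    0.22193744   81.75891099]
2 rows; offs [[0.25, 0.01, 4.3], [0.25, 0.01, 4.3]] rot/row [-0.09, 0.11, -0.22]
3 rows; offs [[0.17, 0.01, 2.87], [0.17, 0.01, 2.87], [0.16, 0.0, 2.87]] rot/row [-0.06, 0.07, -0.15]
```

Emit:
jog_arm --fingers '[-1,-1,-1,-1,-1]' --offset '[[0.2,0,2.6],[0.2,0,2.6],[0.1,0,2.4],[0,0,0.5],[0,0,0]]' --rot '[[0,0,0],[0,0,0],[0,0,0],[0,0,0],[0,0,0]]'

```text
t: 2.2
ee_pos: [0.43, 0.3133, 0.0127]
tool_rot: [179.6, -0.2, 81.6]
wrist_force: [-0.2, -0.2, 0.7]
opening: 0.0851
```

```bash
python3 - <<'E'
from h import *
s=manip.get_state();print(s['ee_pos'],s['tool_rot'],s['wrist_force'])
plan((.4218,.3132,.001),(180,0,82.2))
save(grab('wrist'),'wrist2')
E
```

```text
[0.42995871 0.31333397 0.01267256] [179.62456382  -0.24869308  81.62498935] [-0.24313065 -0.1603365   0.74512699]
1 rows; offs [[-0.14, -0.81, 1.16]] rot/row [0.38, -0.25, -0.58]
```

View pics/wrist2.png

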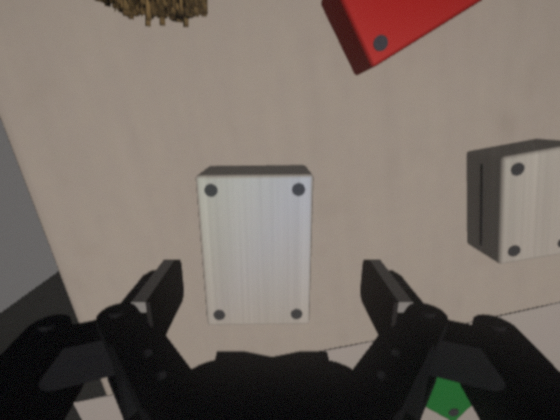

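The large riser sits at columns 200–312, rows 175–323, and the fingers are centred at column 272. That's about 8 mm off along tool y, which agrees with the pose error.

Emit:
jog_arm --fingers '[-1,-1,-1]' --offset '[[-0.1,-0.8,0.2],[0,0,0.8],[0,0,0]]' --rot '[[0.4,-0.2,-0.6],[0,0,0],[0,0,0]]'

```text
t: 2.62
ee_pos: [0.4225, 0.3143, 0.0044]
tool_rot: [179.9, -0.2, 82.3]
wrist_force: [-0.0, -1.0, 0.4]
opening: 0.0853
```

```bash
python3 - <<'E'
from h import *
plan((.4218,.3132,.001),(180,0,82.2))
E
```

```text
1 rows; offs [[-0.12, -0.06, 0.34]] rot/row [0.09, -0.17, 0.08]
```

Emit:
jog_arm --fingers '[-1,1,1,1,1,1,1]' --offset '[[-0.1,-0.1,0.4],[0,0,0],[0,0,0],[0,0,0],[0,0,0],[0,0,0],[0,0,0]]' --rot '[[0.1,-0.2,0],[0,0,0],[0,0,0],[0,0,0],[0,0,0],[0,0,0],[0,0,0]]' --grip_force 60

```text
t: 3.5
ee_pos: [0.4216, 0.3137, 0.0007]
tool_rot: [180.0, 0.0, 82.3]
wrist_force: [0.3, -0.6, -0.1]
opening: 0.0002
```

```bash
python3 - <<'E'
from h import *
s=manip.get_state();print(s['ee_pos'],s['tool_rot'],s['wrist_force'],s['opening'])
save(grab('side'),'side1')
d=np.load('pics/side1.npz');cv2.imwrite('pics/c3.png',cv2.resize(d['img'][130:250,170:300],None,fx=5,fy=5,interpolation=cv2.INTER_CUBIC))
E
```

```text
[0.42156375 0.31365885 0.00065739] [1.79984398e+02 1.28132827e-02 8.22885959e+01] [ 0.3337975  -0.55813653 -0.06680008] 0.0001883854400638952
```

View pics/c3.png

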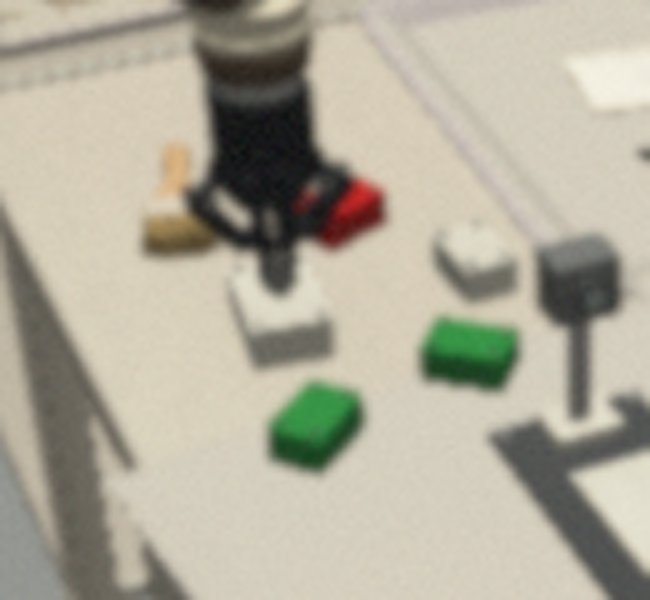

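```bash
python3 - <<'E'
from h import *
f=grab('wrist');save(f,'wrist3');print(f['mount']);W=cloud(f)
print(rect(W,(.42,.313),.08,.028,.045)); print(manip.get_state()['opening'])
E
```

```text
[[ 7.01025260e-04 -9.58313992e-01 -2.85716294e-01  7.21774754e-02]
 [ 9.99999679e-01  7.82312991e-04 -1.70366378e-04  1.05400610e-03]
 [ 3.86784052e-04 -2.85716083e-01  9.58314234e-01 -1.79808954e-01]
 [ 0.00000000e+00  0.00000000e+00  0.00000000e+00  1.00000000e+00]]
{'n': 12060, 'c': (0.422, 0.3131), 'wh': (0.0623, 0.0919), 'short_dir': -7.8, 'z': 0.0374}
-0.00019508178144422928
```

View pics/wrist3.png

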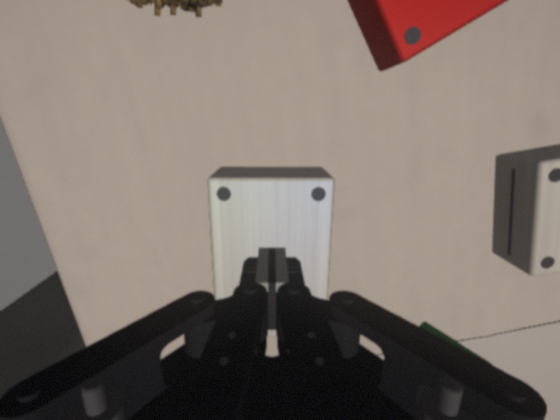

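```bash
python3 - <<'E'
from h import *
W=np.load('pics/wrist3.npz')['W']
f=grab('wrist')
for v in (180,200,235,244,250,256,262,270,280,300,320): print(v,W[v,272].round(4),f['range_z'][v,272].round(4), W[v,230].round(4))
s=manip.get_state(); print(s)
E
```

```text
180 [0.4286 0.3566 0.0375] 0.1454 [0.4086 0.3592 0.037 ]
200 [0.4273 0.3469 0.0379] 0.1468 [0.4071 0.3497 0.0382]
235 [0.4249 0.329  0.0385] 0.1517 [0.4038 0.3315 0.0377]
244 [0.4242 0.3237 0.0376] 0.1556 [0.4029 0.3264 0.0372]
250 [0.4243 0.3241 0.0458] 0.147 [0.4023 0.3233 0.0375]
256 [0.4242 0.3235 0.0512] 0.1407 [0.4018 0.32   0.0377]
262 [0.4243 0.3245 0.0593] 0.135 [0.4011 0.3164 0.0371]
270 [0.4241 0.3235 0.0647] 0.1277 [0.4004 0.312  0.0376]
280 [0.4242 0.3241 0.0741] 0.1204 [0.3994 0.3062 0.0376]
300 [0.4231 0.3155 0.0746] 0.1211 [0.4098 0.3268 0.0889]
320 [0.4219 0.307  0.0758] 0.1221 [0.4129 0.3312 0.106 ]
{'t': 3.65, 'joints': array([ 3.66642367e+01,  2.46277128e+00, -1.41887269e+01,  7.33480752e+01,
       -1.96192799e-02,  1.34375042e+02]), 'qvel': array([ 0.05445187, -0.08516995,  0.06862671,  0.11082285,  0.10781316,
        0.10927092]), 'joint_torque': array([-5.78652543e-04, -4.86978507e+01,  4.59540188e+01, -1.34392358e-04,
       -1.22290887e-03,  1.39968881e-05]), 'ee_pos': array([0.42154972, 0.31366746, 0.00063622]), 'tool_rot': array([1.79985974e+02, 1.37250400e-02, 8.22891927e+01]), 'wrist_force': array([0.18670999, 0.79707233, 0.80019373]), 'wrist_torque': array([-0.03231758,  0.00509038,  0.04161887]), 'opening': 6.0932451011267225e-05}
```

```bash
python3 - <<'E'
from h import *
d=np.load('pics/wrist0.npz');W=d['W']; print('TCP .5497 0 .1949')
for v in (258,262,266,270,280,290,300,310): print(v,W[v,168].round(4),W[v,175].round(4),W[v,370].round(4))
cv2.imwrite('pics/c4.png',cv2.resize(d['img'][230:420,40:300],None,fx=3,fy=3,interpolation=cv2.INTER_CUBIC))
E
```

```text
TCP .5497 0 .1949
258 [ 0.4105 -0.1097  0.0026] [ 0.4197 -0.1101  0.0018] [ 0.6833 -0.1092  0.0028]
262 [0.5047 0.0105 0.2527] [0.5081 0.0109 0.2534] [0.5947 0.0104 0.2522]
266 [0.5059 0.0104 0.2563] [0.5083 0.0094 0.2545] [0.5934 0.0107 0.2566]
270 [0.5075 0.011  0.261 ] [0.5081 0.0076 0.2546] [0.5937 0.0086 0.2562]
280 [0.5083 0.0082 0.2644] [0.5082 0.0034 0.256 ] [0.5935 0.0046 0.2579]
290 [0.5078 0.0035 0.2642] [ 0.508  -0.0011  0.2569] [0.5933 0.0009 0.2598]
300 [ 5.08e-01 -1.00e-04  2.66e-01] [ 0.5081 -0.0052  0.2583] [ 0.5935 -0.0037  0.2604]
310 [ 0.5079 -0.0044  0.2667] [ 0.5078 -0.0102  0.2586] [ 0.5939 -0.0085  0.2607]
```

View pics/c4.png

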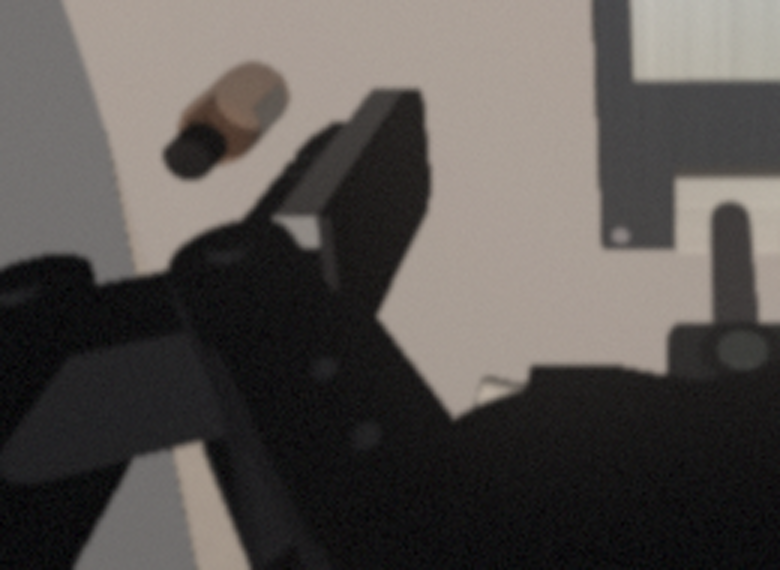

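The wrist picture and its range data show the shut fingertips about 43 mm behind the reported TCP: open tips at z 0.2525 with the TCP at 0.195, and shut tips just above the block at about 0.042. The fingers therefore closed above the riser without touching it. From here on I'll use real shut tip = TCP + 43 mm (open: + 57 mm) along z. Next: reopen, then go lower while watching the force.

Emit:
jog_arm --fingers '[-1,-1,-1,-1,-1,-1]' --offset '[[0,0,-0.5],[0,0,-0.3],[0,0,0],[0,0,0],[0,0,0],[0,0,0]]' --rot '[[0,0,0],[0,0,0],[0,0,0],[0,0,0],[0,0,0],[0,0,0]]'

```text
t: 4.4
ee_pos: [0.4216, 0.3137, 0.0092]
tool_rot: [180.0, 0.0, 82.3]
wrist_force: [-0.3, 0.3, -0.6]
opening: 0.0852
```

```bash
python3 - <<'E'
from h import *
s=manip.get_state();print(s['ee_pos'],s['tool_rot'],s['wrist_force'],s['opening'])
f=grab('wrist');save(f,'wrist4');W=cloud(f)
print(rect(W,(.42,.313),.08,.028,.042))
for v in (262,266,270): print(W[v,168].round(4),W[v,370].round(4))
E
```

```text
[0.4215735  0.31367728 0.00923223] [1.79983484e+02 1.13126516e-02 8.22881572e+01] [-0.3191665   0.2655776  -0.56829216] 0.08521777935357952
{'n': 17285, 'c': (0.422, 0.3131), 'wh': (0.0622, 0.0918), 'short_dir': -7.8, 'z': 0.0374}
[0.3782 0.33   0.0665] [0.4675 0.3182 0.0668]
[0.3798 0.3303 0.0712] [0.4664 0.3182 0.0704]
[0.3805 0.3296 0.0737] [0.4662 0.3165 0.0708]
```

Emit:
jog_arm --fingers '[-1,-1,-1,-1,-1,-1]' --offset '[[0,0,1.2],[0,0,1.2],[0,0,1.2],[0,0,1.0],[0,0,0.3],[0,0,0]]' --rot '[[0,0,0],[0,0,0],[0,0,0],[0,0,0],[0,0,0],[0,0,0]]'

```text
t: 5.2
ee_pos: [0.4207, 0.313, -0.0447]
tool_rot: [-179.9, 0.1, 82.3]
wrist_force: [0.1, -0.3, 0.3]
opening: 0.0858
```

```bash
python3 - <<'E'
from h import *
s=manip.get_state();print(s['ee_pos'],s['tool_rot'],s['wrist_force'],s['opening'])
plan((.422,.3131,-.043),(180,0,82.2))
f=grab('wrist');save(f,'wrist5');W=cloud(f)
for v in (262,266,270): print(W[v,168].round(4),W[v,370].round(4))
E
```

```text
[ 0.4207185   0.31302768 -0.04467349] [-1.79921639e+02  1.05542948e-01  8.22908691e+01] [ 0.12019879 -0.26464877  0.30453383] 0.08579333079704113
1 rows; offs [[0.02, 0.13, -0.17]] rot/row [-0.08, 0.11, 0.09]
[0.3776 0.3297 0.0131] [0.4666 0.3179 0.0133]
[0.3791 0.3298 0.0174] [0.4656 0.3177 0.0166]
[0.3799 0.3292 0.0201] [0.4653 0.3162 0.0172]
```

View pics/wrist5.png

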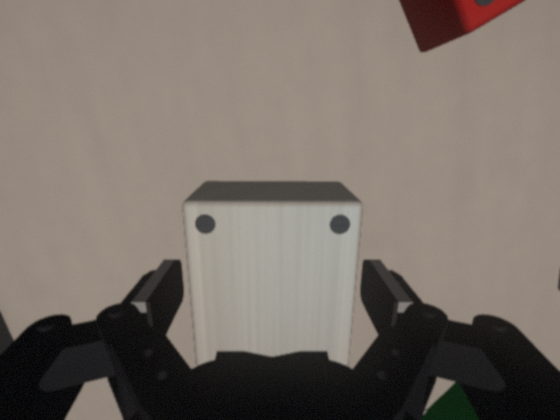

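The block (columns 186–360) lies between the fingers, with the tips about 13 mm above the table. Closing.

Emit:
jog_arm --fingers '[-1,1,1,1,1,1]' --offset '[[0,0.1,-0.4],[0,0,0],[0,0,0],[0,0,0],[0,0,0],[0,0,0]]' --rot '[[0,0,0],[0,0,0],[0,0,0],[0,0,0],[0,0,0],[0,0,0]]' --grip_force 60

```text
t: 6.0
ee_pos: [0.4225, 0.3135, -0.039]
tool_rot: [180.0, 0.0, 82.3]
wrist_force: [-0.9, 0.1, -0.1]
opening: 0.0613
```

```bash
python3 - <<'E'
from h import *
s=manip.get_state();print(s['ee_pos'],s['tool_rot'],s['wrist_force'],s['opening'])
f=grab('wrist');save(f,'wrist6');W=cloud(f)
print(rect(W,(.42,.313),.08,.028,.042))
E
```

```text
[ 0.42252783  0.31345053 -0.03895458] [1.79992013e+02 1.54063245e-02 8.22885834e+01] [-0.87176935  0.10388671 -0.08620019] 0.06133463478057867
{'n': 26880, 'c': (0.4249, 0.3232), 'wh': (0.0713, 0.0891), 'short_dir': 82.1, 'z': 0.0375}
```

View pics/wrist6.png

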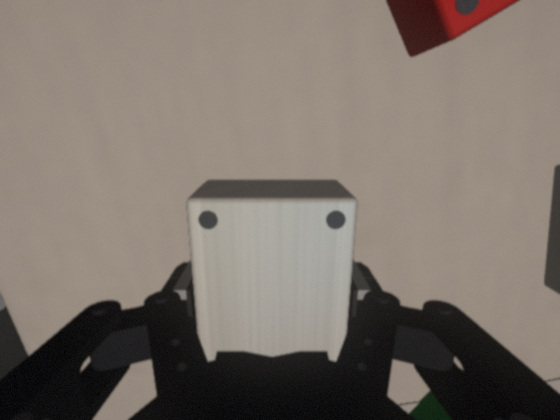

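Emit:
jog_arm --fingers '[1,1,1,1,1,1,1]' --offset '[[0,0,-0.5],[0,0,-2.0],[0,0,-4.0],[0,0,-4.0],[0,0,-4.0],[0,0,-4.0],[0,0,0]]' --rot '[[0,0,0],[0,0,0],[0,0,0],[0,0,0],[0,0,0],[0,0,0],[0,0,0]]'

```text
t: 6.92
ee_pos: [0.421, 0.3123, 0.1506]
tool_rot: [-179.8, 0.2, 82.3]
wrist_force: [1.0, 1.2, -4.5]
opening: 0.0613
```

```bash
python3 - <<'E'
from h import *
s=manip.get_state();print(s['ee_pos'],s['tool_rot'],s['wrist_force'],s['opening'])
plan((.565,-.0357,.15),(180,0,90.0))
E
```

```text
[0.42099013 0.31233666 0.1505777 ] [-179.81465395    0.22091288   82.29054878] [ 0.95137978  1.20588488 -4.49741002] 0.06134565366307942
7 rows; offs [[-4.65, 2.71, 0.02], [-4.7, 2.62, 0.02], [-4.75, 2.52, 0.02], [-4.8, 2.43, 0.01], [-4.85, 2.34, 0.01], [-4.89, 2.25, 0.01], [-4.93, 2.15, 0.01]] rot/row [-0.03, 0.03, -1.1]
```

Emit:
jog_arm --fingers '[1,1,1,1,1,1,1,1]' --offset '[[-4.7,2.7,0],[-4.7,2.6,0],[-4.8,2.5,0],[-4.8,2.4,0],[-4.8,2.3,0],[-4.9,2.2,0],[-4.9,2.1,0],[0,0,0]]' --rot '[[0,0,-1.1],[0,0,-1.1],[0,0,-1.1],[0,0,-1.1],[0,0,-1.1],[0,0,-1.1],[0,0,-1.1],[0,0,0]]'

```text
t: 7.92
ee_pos: [0.5638, -0.0462, 0.1391]
tool_rot: [-179.0, 0.3, 90.5]
wrist_force: [-0.7, 1.0, -3.3]
opening: 0.0615
```

```bash
python3 - <<'E'
from h import *
s=manip.get_state();print(s['ee_pos'],s['tool_rot'],s['wrist_force'],s['opening'])
plan((.565,-.0357,.15),(180,0,90.1))
plan((.565,-.0353,.01),(180,0,90.1))
save(grab('scene'),'scene2'); save(grab('wrist'),'wrist7')
E
```

```text
[ 0.56376977 -0.04615037  0.1390716 ] [-179.01565863    0.27533591   90.45230621] [-0.67815232  0.95247015 -3.26796406] 0.06151772006649013
1 rows; offs [[1.04, 0.11, -1.1]] rot/row [-0.98, 0.28, 0.35]
3 rows; offs [[0.38, 0.12, 4.3], [0.38, 0.09, 4.3], [0.37, 0.07, 4.3]] rot/row [-0.33, 0.09, 0.12]
```

View pics/scene2.png

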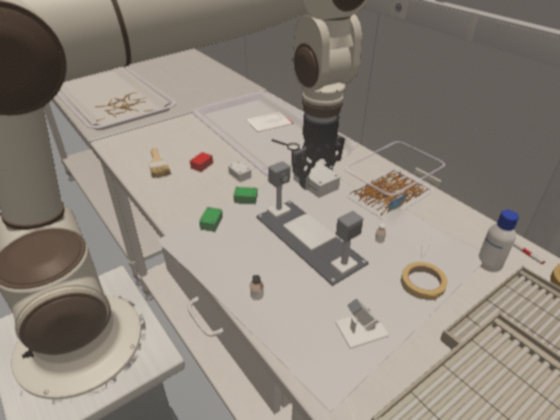

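View pics/wrist7.png

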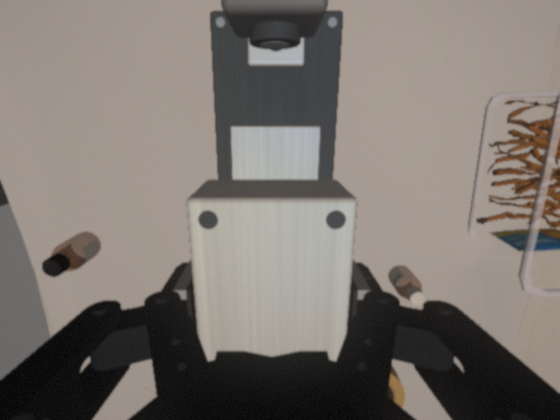

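Emit:
jog_arm --fingers '[1,1,1,1,1,1]' --offset '[[1.0,0.1,0],[0,0,2.5],[0,0,2.5],[0,0,2.5],[0,0,2.5],[0,0,0]]' --rot '[[-1.0,0.3,0.3],[0,0,0],[0,0,0],[0,0,0],[0,0,0],[0,0,0]]'

```text
t: 8.78
ee_pos: [0.562, -0.0224, 0.037]
tool_rot: [179.7, -0.2, 90.8]
wrist_force: [-0.7, -0.4, -2.5]
opening: 0.0616
```

```bash
python3 - <<'E'
from h import *
s=manip.get_state();print(s['ee_pos'],s['tool_rot'],s['wrist_force'],s['opening'])
plan((.565,-.0353,.01),(180,0,90.1))
f=grab('wrist');save(f,'wrist8');W=cloud(f)
print('plate',np.nanmedian(W[60:100,240:300,2]))
E
```

```text
[ 0.56202478 -0.02238382  0.03701523] [179.7078857   -0.24177351  90.79943689] [-0.67942492 -0.4458401  -2.47472117] 0.0615546055102306
1 rows; offs [[-1.31, 0.27, 2.7]] rot/row [0.29, -0.24, 0.7]
plate 0.01774917439144158
```

View pics/wrist8.png

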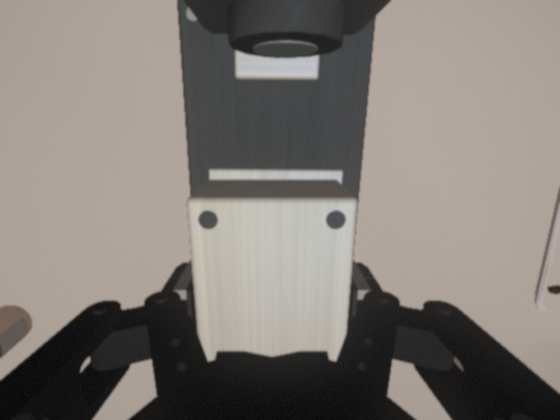

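Emit:
jog_arm --fingers '[1,1,1,1,1]' --offset '[[-1.2,0.3,0],[0,0,0],[0,0,1.2],[0,0,1.2],[0,0,0]]' --rot '[[0.3,-0.2,0.7],[0,0,0],[0,0,0],[0,0,0],[0,0,0]]'

```text
t: 9.45
ee_pos: [0.568, -0.0347, 0.0161]
tool_rot: [179.6, -0.0, 90.1]
wrist_force: [0.0, 0.4, -3.0]
opening: 0.0616
```

```bash
python3 - <<'E'
from h import *
s=manip.get_state();print(s['ee_pos'],s['tool_rot'],s['wrist_force'],s['opening'])
plan((.565,-.0353,0),(180,0,90.1))
E
```

```text
[ 0.56803876 -0.03466047  0.01608439] [ 1.79636019e+02 -2.13260699e-02  9.00765719e+01] [ 0.0284168   0.43324149 -2.95193778] 0.061571735685679786
1 rows; offs [[-0.06, -0.31, 1.61]] rot/row [0.36, -0.02, -0.02]
```

Emit:
jog_arm --fingers '[1,1,1,1]' --offset '[[0,-0.2,0.6],[0,0,0.6],[0,0,0],[0,0,0]]' --rot '[[0.3,0,0],[0,0,0],[0,0,0],[0,0,0]]'

```text
t: 9.95
ee_pos: [0.5659, -0.0346, 0.0032]
tool_rot: [180.0, -0.0, 90.1]
wrist_force: [0.9, 0.6, -3.0]
opening: 0.0615
```

```bash
python3 - <<'E'
from h import *
s=manip.get_state();print(s['ee_pos'],s['tool_rot'],s['wrist_force'],s['opening'])
plan((.5655,-.0353,-.004),(180,0,90.1))
E
```

```text
[ 0.56587386 -0.03458814  0.00317394] [ 1.79971880e+02 -2.39028868e-02  9.00800763e+01] [ 0.86691161  0.60482595 -3.01909079] 0.06149573002034798
1 rows; offs [[-0.07, -0.04, 0.72]] rot/row [0.03, -0.02, -0.02]
```

Now I'll feel for the stage in 1–2 mm steps.

Emit:
jog_arm --fingers '[1,1,1,1]' --offset '[[-0.1,0,0.3],[0,0,0.2],[0,0,0.1],[0,0,0]]' --rot '[[0,0,0],[0,0,0],[0,0,0],[0,0,0]]'

```text
t: 10.45
ee_pos: [0.5662, -0.0357, -0.0028]
tool_rot: [179.9, -0.0, 90.1]
wrist_force: [0.1, 0.1, -3.7]
opening: 0.061
```

Emit:
jog_arm --fingers '[1,1,1]' --offset '[[0,0,0.1],[0,0,0.1],[0,0,0]]' --rot '[[0,0,0],[0,0,0],[0,0,0]]'

```text
t: 10.82
ee_pos: [0.5662, -0.0357, -0.0048]
tool_rot: [179.9, -0.0, 90.1]
wrist_force: [0.1, -0.6, -4.1]
opening: 0.0612
```

Emit:
jog_arm --fingers '[1,1,1]' --offset '[[0,0,0.1],[0,0,0.1],[0,0,0]]' --rot '[[0,0,0],[0,0,0],[0,0,0]]'

```text
t: 11.2
ee_pos: [0.5665, -0.0357, -0.0049]
tool_rot: [179.8, -0.0, 90.1]
wrist_force: [-0.1, 0.2, -4.1]
opening: 0.0614
```

Emit:
jog_arm --fingers '[1,1]' --offset '[[0,0,0.1],[0,0,0]]' --rot '[[0,0,0],[0,0,0]]'

```text
t: 11.45
ee_pos: [0.5667, -0.0357, -0.005]
tool_rot: [179.8, -0.0, 90.1]
wrist_force: [0.2, 0.8, -2.5]
opening: 0.0612
```

Emit:
jog_arm --fingers '[1,1]' --offset '[[0,0,0.2],[0,0,0.2]]' --rot '[[0,0,0],[0,0,0]]'

```text
t: 11.7
ee_pos: [0.5669, -0.0357, -0.0051]
tool_rot: [179.7, 0.0, 90.1]
wrist_force: [-8.4, 0.7, 18.8]
opening: 0.0614
```

```bash
python3 - <<'E'
from h import *
s=manip.get_state();print(s['ee_pos'],s['tool_rot'],s['wrist_force'],s['wrist_torque'],s['opening'])
save(grab('wrist'),'wrist9');f=grab('side');save(f,'side2')
cv2.imwrite('pics/c5.png',cv2.resize(f['image'][150:280,230:360],None,fx=4.5,fy=4.5,interpolation=cv2.INTER_CUBIC))
E
```

```text
[ 0.56686353 -0.03567773 -0.00513869] [1.79693952e+02 3.11538977e-03 9.00840068e+01] [-8.35914892  0.69669652 18.8039385 ] [0.02664692 2.52580655 0.05425728] 0.06136055306775525
```

View pics/c5.png

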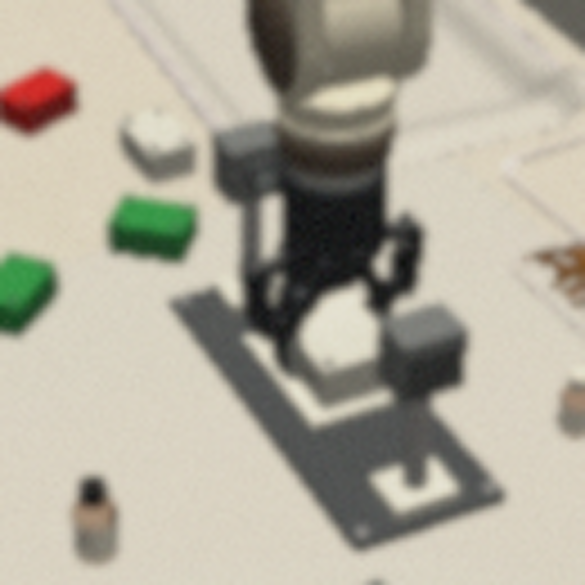

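View pics/wrist9.png

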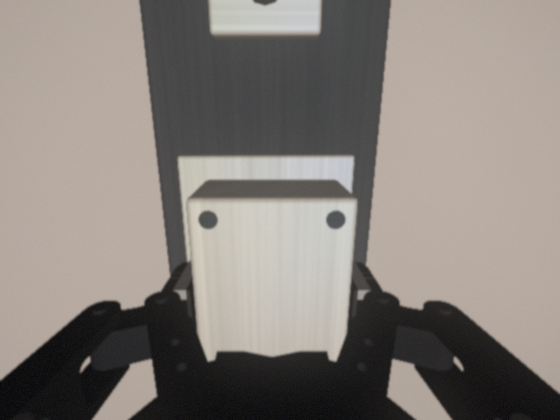

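Contact is felt: the force rose from −4 N to +19 N at TCP z −0.005, so the stage top is at about 0.034. The stage's far edge spans columns 179–354 and the block's base edge 207–337, so the block is about 2.5 mm too far in +x. I'll lift slightly, shift and set it down again.

Emit:
jog_arm --fingers '[1,1,1,1,1]' --offset '[[0,0,-0.4],[0,0,0],[0,-0.25,0],[0,0,0.1],[0,0,0]]' --rot '[[0.3,0,0],[0,0,0],[0,0,0],[0,0,0],[0,0,0]]'

```text
t: 12.42
ee_pos: [0.5637, -0.0357, -0.0036]
tool_rot: [-179.9, -0.0, 90.1]
wrist_force: [0.3, 0.6, -3.9]
opening: 0.0616
```

Emit:
jog_arm --fingers '[1,1]' --offset '[[0,0,0.15],[0,0,0]]' --rot '[[0,0,0],[0,0,0]]'

```text
t: 12.68
ee_pos: [0.5638, -0.0357, -0.0051]
tool_rot: [-179.9, -0.0, 90.1]
wrist_force: [-1.0, 1.0, -1.4]
opening: 0.0615
```

Emit:
jog_arm --fingers '[1,1,1]' --offset '[[0,0,0.1],[0,0,0.1],[0,0,0.1]]' --rot '[[0,0,0],[0,0,0],[0,0,0]]'

```text
t: 13.05
ee_pos: [0.564, -0.0357, -0.0052]
tool_rot: [180.0, 0.0, 90.1]
wrist_force: [-5.6, 0.5, 6.2]
opening: 0.0611
```

```bash
python3 - <<'E'
from h import *
s=manip.get_state();print(s['ee_pos'],s['tool_rot'],s['wrist_force'],s['wrist_torque'],s['opening'])
f=grab('wrist');save(f,'wrist10')
cv2.imwrite('pics/c6.png',cv2.resize(f['image'][140:230,160:380],None,fx=3.5,fy=3.5))
E
```

```text
[ 0.5639669  -0.03566875 -0.00516424] [1.79979212e+02 6.84592599e-03 9.00828013e+01] [-5.57705565  0.46963392  6.22234308] [ 0.0569124   1.07773782 -0.05254994] 0.06114607633428202
```

View pics/c6.png

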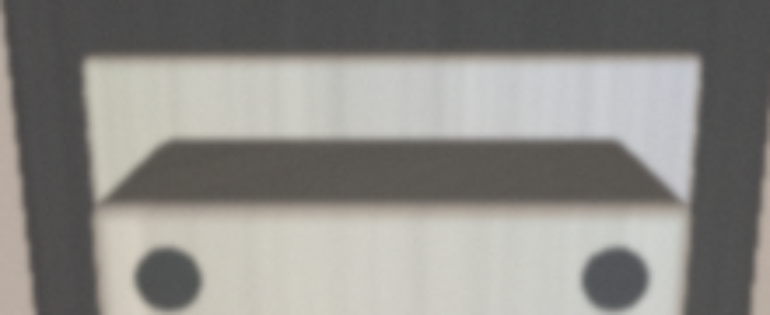

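The block is now centred in x: stage columns 82–700 and base 165–617 in the crop, both centred on 391. It rests at about +10 N net. Release and retreat.

Emit:
jog_arm --fingers '[-1,-1,-1,-1,-1]' --offset '[[0,0,-0.1],[0,0,0],[0,0,0],[0,0,0],[0,0,0]]' --rot '[[0,0,0],[0,0,0],[0,0,0],[0,0,0],[0,0,0]]'

```text
t: 13.72
ee_pos: [0.5648, -0.0357, -0.0036]
tool_rot: [179.9, 0.0, 90.1]
wrist_force: [1.0, 0.3, 0.5]
opening: 0.0854
```

Emit:
jog_arm --fingers '[-1,-1,-1,-1,-1,-1,-1]' --offset '[[0,0,-1.0],[0,0,-2.0],[0,0,-4.0],[0,0,-4.0],[0,0,-4.0],[0,0,-3.0],[0,0,0]]' --rot '[[0,0,0],[0,0,0],[0,0,0],[0,0,0],[0,0,0],[0,0,0],[0,0,0]]'

```text
t: 14.6
ee_pos: [0.564, -0.0357, 0.1861]
tool_rot: [179.7, 0.0, 90.1]
wrist_force: [0.4, 0.1, 0.2]
opening: 0.0852
```

```bash
python3 - <<'E'
from h import *
f=grab('wrist');save(f,'wrist11');W=cloud(f)
print('L',rect(W,(.565,-.0357),.07,.060,.085)); print('stage',rect(W,(.565,-.0357),.08,.027,.045))
plan((.58,.330,.19),(180,0,92.0)); 
E
```

```text
L {'n': 5500, 'c': (0.5648, -0.0361), 'wh': (0.062, 0.0917), 'short_dir': 0.1, 'z': 0.0712}
stage {'n': 1823, 'c': (0.5649, -0.0352), 'wh': (0.0821, 0.1114), 'short_dir': 0.3, 'z': 0.0352}
7 rows; offs [[5.22, 0.24, -0.08], [5.22, 0.27, -0.08], [5.22, 0.29, -0.08], [5.22, 0.32, -0.08], [5.22, 0.34, -0.08], [5.22, 0.37, -0.08], [5.21, 0.39, -0.08]] rot/row [0.02, 0.0, -0.27]
```

View pics/wrist11.png

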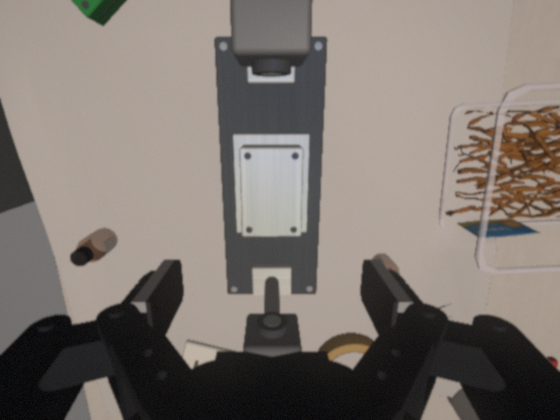

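The large riser is centred on the stage within 1 mm and square. Now the small riser.

Emit:
jog_arm --fingers '[-0.25,-0.25,-0.25,-0.25,-0.25,-0.25,-0.25,-0.25,-0.25]' --offset '[[5.1,0.2,0],[5.1,0.2,0],[5.1,0.3,0],[5.1,0.3,0],[5.1,0.3,0],[5.1,0.3,0],[4.0,0.3,0],[0,0,0],[0,0,0]]' --rot '[[0,0,-0.3],[0,0,-0.3],[0,0,-0.3],[0,0,-0.3],[0,0,-0.3],[0,0,-0.3],[0,0,-0.3],[0,0,0],[0,0,0]]'

```text
t: 15.78
ee_pos: [0.5736, 0.3193, 0.1725]
tool_rot: [-179.3, 0.3, 92.1]
wrist_force: [-0.2, -0.8, -0.2]
opening: 0.0534
```

```bash
python3 - <<'E'
from h import *
s=manip.get_state();print(s['ee_pos'],s['tool_rot'],s['opening'])
f=grab('wrist');save(f,'wrist12');W=cloud(f)
print('S',rect(W,(.5814,.317),.043,.026,.040))
plan((.5808,.3172,.03),(180,0,92.1))
E
```

```text
[0.57364194 0.31931983 0.17247052] [-179.34342584    0.33928117   92.10290843] 0.05341786569472462
S {'n': 2339, 'c': (0.5815, 0.3174), 'wh': (0.044, 0.0631), 'short_dir': 2.5, 'z': 0.0333}
3 rows; offs [[-0.05, 0.29, 4.75], [-0.06, 0.27, 4.75], [-0.06, 0.25, 4.75]] rot/row [-0.22, 0.11, -0.01]
```

View pics/wrist12.png

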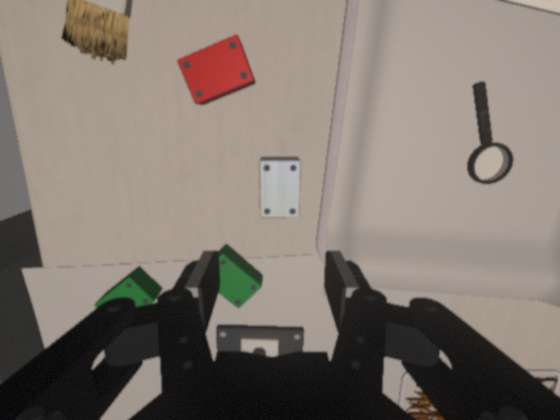

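Emit:
jog_arm --fingers '[-0.25,-0.25,-0.25,-0.25,-0.25,-0.25]' --offset '[[0,0.5,1.0],[0,0.2,3.5],[0,0,3.5],[0,0,3.5],[0,0,2.0],[0,0,0]]' --rot '[[-0.6,0.3,-0.2],[0,0,0],[0,0,0],[0,0,0],[0,0,0],[0,0,0]]'

```text
t: 16.58
ee_pos: [0.5826, 0.3124, 0.0315]
tool_rot: [179.9, -0.0, 91.9]
wrist_force: [-0.4, -0.3, 0.5]
opening: 0.0538
```

```bash
python3 - <<'E'
from h import *
s=manip.get_state();print(s['ee_pos'],s['tool_rot'],s['opening'])
plan((.5812,.3172,.02),(180,0,92.3))
E
```

```text
[0.58255144 0.3124487  0.03150358] [ 1.79858099e+02 -2.90526094e-02  9.18737517e+01] 0.05383129564278482
1 rows; offs [[0.48, -0.12, 1.15]] rot/row [0.14, -0.03, -0.43]
```

Emit:
jog_arm --fingers '[-0.25,-0.25,-0.25,-0.25]' --offset '[[0.4,-0.1,0],[0,0,1.5],[0,0,1.0],[0,0,0]]' --rot '[[0.1,0,-0.4],[0,0,0],[0,0,0],[0,0,0]]'

```text
t: 17.08
ee_pos: [0.5829, 0.3165, 0.0074]
tool_rot: [179.8, -0.1, 92.2]
wrist_force: [0.0, 0.7, 1.2]
opening: 0.0536
```

```bash
python3 - <<'E'
from h import *
s=manip.get_state();print(s['ee_pos'],s['tool_rot'],s['opening'])
f=grab('wrist');save(f,'wrist13');W=cloud(f)
print('S',rect(W,(.5814,.317),.043,.026,.040))
plan((.5812,.3172,-.041),(180,0,92.3))
E
```

```text
[0.58287722 0.31646523 0.00743614] [ 1.79756226e+02 -1.27546831e-01  9.22442236e+01] 0.05357565369898677
S {'n': 8432, 'c': (0.5816, 0.3167), 'wh': (0.0442, 0.0645), 'short_dir': 2.1, 'z': 0.0334}
1 rows; offs [[0.06, -0.2, 4.89]] rot/row [0.27, -0.14, -0.06]
```

View pics/wrist13.png

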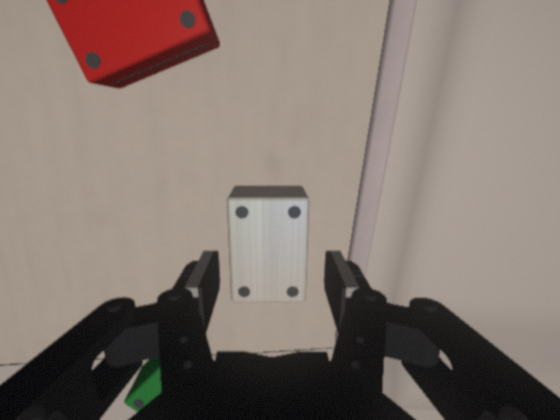

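```bash
python3 - <<'E'
from h import *
W=np.load('pics/wrist13.npz')['W']
for v,u in [(256,335),(262,345),(270,350),(270,360),(280,365),(300,370),(310,385),(310,400),(310,430),(320,438),(330,430),(200,385),(230,365)]: print((u,v),W[v,u].round(4))
E
```

```text
(335, 256) [0.6125 0.3283 0.0599]
(345, 262) [0.616  0.3279 0.0647]
(350, 270) [0.6165 0.3276 0.0717]
(360, 270) [0.6231 0.3243 0.0651]
(365, 280) [0.623  0.3239 0.0731]
(370, 300) [0.6171 0.3292 0.0962]
(385, 310) [0.6201 0.3295 0.1021]
(400, 310) [0.629  0.3244 0.0944]
(430, 310) [0.635  0.3299 0.1019]
(438, 320) [0.6348 0.3299 0.1071]
(430, 330) [0.6313 0.3281 0.1097]
(385, 200) [0.645  0.3475 0.0269]
(365, 230) [0.6355 0.3304 0.0289]
```

Emit:
jog_arm --fingers '[-0.25,-0.25,-0.25,-0.25,-0.25,-0.25]' --offset '[[0.1,-0.3,0],[0,0,1.2],[0,0,1.2],[0,0,1.2],[0,0,0.6],[0,0,0]]' --rot '[[0.2,0,0],[0,0,0],[0,0,0],[0,0,0],[0,0,0],[0,0,0]]'

```text
t: 17.88
ee_pos: [0.5797, 0.3176, -0.0373]
tool_rot: [180.0, -0.1, 92.2]
wrist_force: [-0.8, -0.2, -0.3]
opening: 0.0531
```

```bash
python3 - <<'E'
from h import *
s=manip.get_state();print(s['ee_pos'],s['tool_rot'],s['opening'],s['wrist_force'])
f=grab('wrist');save(f,'wrist14');W=cloud(f)
for v,u in [(256,335),(262,345),(270,360),(310,430),(320,438),(230,375)]: print((u,v),W[v,u].round(4))
plan((.5810,.3170,-.039),(180,0,92.3))
E
```

```text
[ 0.57968917  0.31762458 -0.03730084] [ 1.79961880e+02 -1.31930033e-01  9.22494755e+01] 0.05314763815901931 [-0.78003418 -0.19145406 -0.28548461]
(335, 256) [0.6096 0.3293 0.0145]
(345, 262) [0.6125 0.3299 0.0217]
(360, 270) [0.6201 0.3255 0.0201]
(430, 310) [0.6313 0.3319 0.0583]
(438, 320) [0.6322 0.3309 0.0619]
(375, 230) [0.631  0.3384 0.0024]
1 rows; offs [[-0.08, 0.11, 0.2]] rot/row [0.06, -0.14, -0.05]
```

View pics/wrist14.png

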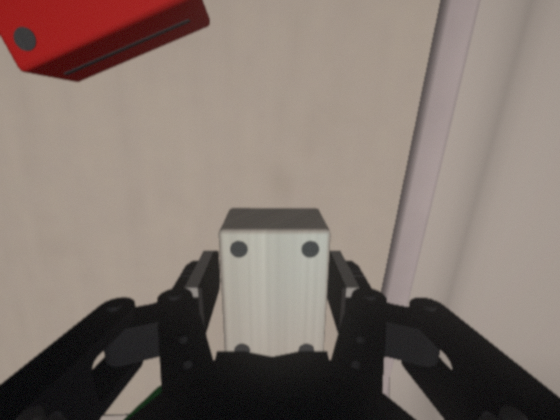

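Emit:
jog_arm --fingers '[-0.25,1,1,1,1]' --offset '[[-0.1,0.15,0.1],[0,0,0],[0,0,0],[0,0,0],[0,0,0]]' --rot '[[0,0,0],[0,0,0],[0,0,0],[0,0,0],[0,0,0]]' --grip_force 50

```text
t: 18.55
ee_pos: [0.5819, 0.3169, -0.0372]
tool_rot: [179.9, -0.2, 92.2]
wrist_force: [0.8, 0.3, -1.0]
opening: 0.0432
```

```bash
python3 - <<'E'
from h import *
s=manip.get_state();print(s['ee_pos'],s['tool_rot'],s['opening'],s['wrist_force'])
E
```

```text
[ 0.58187787  0.31685417 -0.03722752] [ 1.79891858e+02 -1.63141958e-01  9.22470126e+01] 0.043229111959506517 [ 0.79118388  0.33901848 -1.00046558]
```

Emit:
jog_arm --fingers '[1,1,1,1,1,1,1]' --offset '[[0,0,-0.5],[0,0,-2.0],[0,0,-4.0],[0,0,-4.5],[0,0,-4.5],[0,0,-4.0],[0,0,0]]' --rot '[[0,0,0],[0,0,0],[0,0,0],[0,0,0],[0,0,0],[0,0,0],[0,0,0]]'

```text
t: 19.42
ee_pos: [0.5812, 0.3162, 0.1722]
tool_rot: [179.6, -0.3, 92.3]
wrist_force: [0.3, -0.2, -2.0]
opening: 0.0434
```

```bash
python3 - <<'E'
from h import *
s=manip.get_state();print(s['ee_pos'],s['tool_rot'],s['opening'],s['wrist_force'])
plan((.5648,-.036,.165),(180,0,90.1))
f=grab('wrist');save(f,'wrist15')
E
```

```text
[0.58116181 0.31616923 0.17220512] [179.60839359  -0.30808583  92.25434022] 0.04337192479704659 [ 0.27792534 -0.24223001 -2.04756434]
7 rows; offs [[-5.02, -0.43, 0.07], [-5.02, -0.4, 0.08], [-5.02, -0.38, 0.08], [-5.02, -0.35, 0.09], [-5.03, -0.32, 0.09], [-5.03, -0.3, 0.09], [-5.03, -0.27, 0.1]] rot/row [0.06, -0.05, 0.31]
```

View pics/wrist15.png

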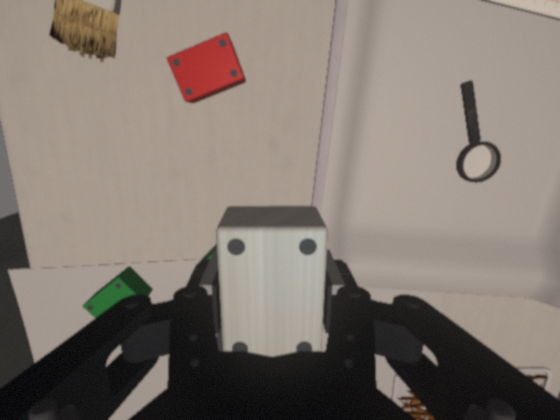

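Emit:
jog_arm --fingers '[1,1,1,1,1,1,1,1,1]' --offset '[[-5.0,-0.4,0],[-5.0,-0.4,0],[-5.0,-0.4,0],[-5.0,-0.4,0],[-5.0,-0.3,0],[-5.0,-0.3,0],[-3.0,-0.3,0],[-1.0,0,0],[0,0,0]]' --rot '[[0,0,0.3],[0,0,0.3],[0,0,0.3],[0,0,0.3],[0,0,0.3],[0,0,0.3],[0,0,0.3],[0,0,0],[0,0,0]]'

```text
t: 20.6
ee_pos: [0.5575, -0.0344, 0.1571]
tool_rot: [-179.3, -0.1, 90.2]
wrist_force: [-0.5, -0.1, -2.1]
opening: 0.0434
```

```bash
python3 - <<'E'
from h import *
s=manip.get_state();print(s['ee_pos'],s['tool_rot'],s['opening'],s['wrist_force'])
plan((.5648,-.036,s['ee_pos'][2]),(180,0,90.1))
E
```

```text
[ 0.55754671 -0.0344122   0.15714931] [-1.79326735e+02 -1.25921409e-01  9.01831370e+01] 0.043359309069863114 [-0.50670939 -0.12096234 -2.14641498]
1 rows; offs [[-0.16, 0.72, -0.01]] rot/row [-0.67, -0.13, 0.08]
```

Emit:
jog_arm --fingers '[1,1,1,1,1,1,1,1]' --offset '[[-0.2,0.7,0],[0,0,0],[0,0,2.0],[0,0,2.0],[0,0,2.0],[0,0,2.0],[0,0,1.0],[0,0,0]]' --rot '[[-0.7,0,0],[0,0,0],[0,0,0],[0,0,0],[0,0,0],[0,0,0],[0,0,0],[0,0,0]]'

```text
t: 21.6
ee_pos: [0.5664, -0.0295, 0.0645]
tool_rot: [179.9, -0.2, 90.7]
wrist_force: [1.0, -0.5, -2.0]
opening: 0.0435
```

```bash
python3 - <<'E'
from h import *
s=manip.get_state();print(s['ee_pos'],s['tool_rot'],s['opening'],s['wrist_force'])
plan((.5648,-.036,.045),(180,0,90.1))
f=grab('wrist');save(f,'wrist16')
E
```

```text
[ 0.56640703 -0.02948864  0.0644707 ] [179.87463565  -0.18593579  90.69328752] 0.04348901418016146 [ 0.99425582 -0.47698529 -1.96027897]
1 rows; offs [[-0.66, -0.17, 1.94]] rot/row [0.12, -0.19, 0.59]
```

View pics/wrist16.png

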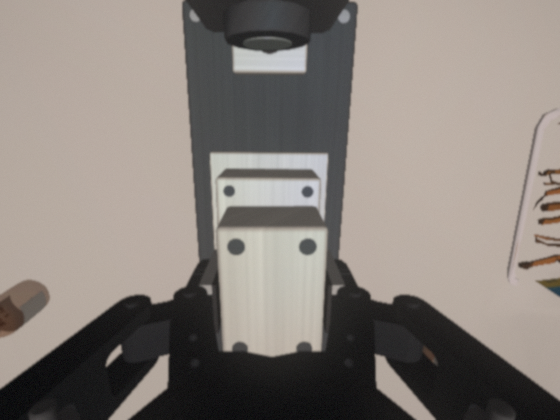

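Emit:
jog_arm --fingers '[1,1,1,1,1]' --offset '[[-0.6,-0.1,0],[0,0,0],[0,0,1.2],[0,0,1.0],[0,0,0]]' --rot '[[0,0,0.6],[0,0,0],[0,0,0],[0,0,0],[0,0,0]]'

```text
t: 22.28
ee_pos: [0.5668, -0.0361, 0.0433]
tool_rot: [179.7, -0.2, 90.0]
wrist_force: [-0.5, 0.5, -2.1]
opening: 0.0432
```

```bash
python3 - <<'E'
from h import *
s=manip.get_state();print(s['ee_pos'],s['tool_rot'],s['opening'],s['wrist_force'])
plan((.5648,-.036,.036),(180,0,90.1))
f=grab('wrist');save(f,'wrist17')
cv2.imwrite('pics/c7.png',cv2.resize(f['image'][120:300,160:380],None,fx=3.3,fy=3.3))
E
```

```text
[ 0.56675665 -0.03609075  0.04325268] [ 1.79683801e+02 -1.77920659e-01  9.00308669e+01] 0.04320108713288918 [-0.5370942   0.5470329  -2.10203227]
1 rows; offs [[0.01, -0.2, 0.72]] rot/row [0.32, -0.18, -0.07]
```

View pics/c7.png

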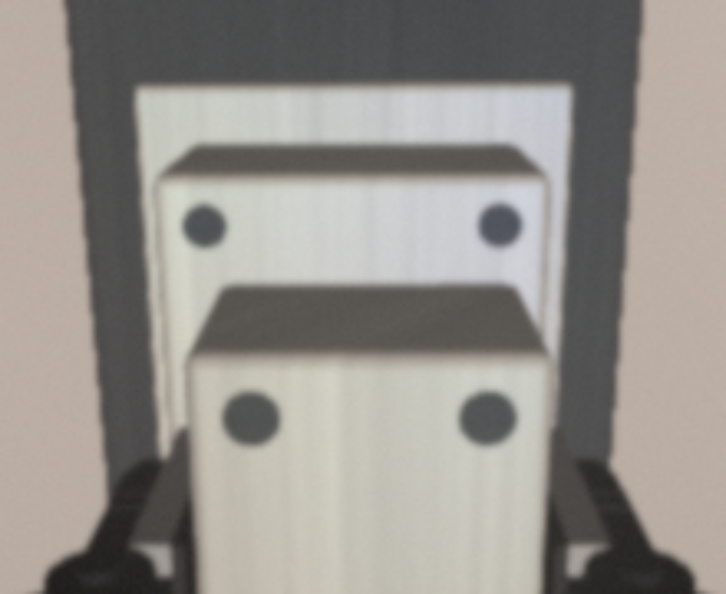

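Emit:
jog_arm --fingers '[1,1,1,1,1]' --offset '[[0,-0.25,0.2],[0,0,0],[0,0,0.3],[0,0,0.2],[0,0,0]]' --rot '[[0.3,-0.2,0],[0,0,0],[0,0,0],[0,0,0],[0,0,0]]'

```text
t: 22.95
ee_pos: [0.5647, -0.036, 0.0369]
tool_rot: [179.9, 0.0, 90.0]
wrist_force: [-0.4, -0.2, -1.8]
opening: 0.0435
```

```bash
python3 - <<'E'
from h import *
s=manip.get_state();print(s['ee_pos'],s['tool_rot'],s['opening'],s['wrist_force'])
f=grab('wrist');save(f,'wrist18')
cv2.imwrite('pics/c8.png',cv2.resize(f['image'][120:300,160:380],None,fx=3.3,fy=3.3))
E
```

```text
[ 0.56466012 -0.03599536  0.03686347] [1.79922793e+02 4.34569392e-02 9.00432066e+01] 0.04354476073033886 [-0.43889274 -0.19667829 -1.77161578]
```

View pics/c8.png

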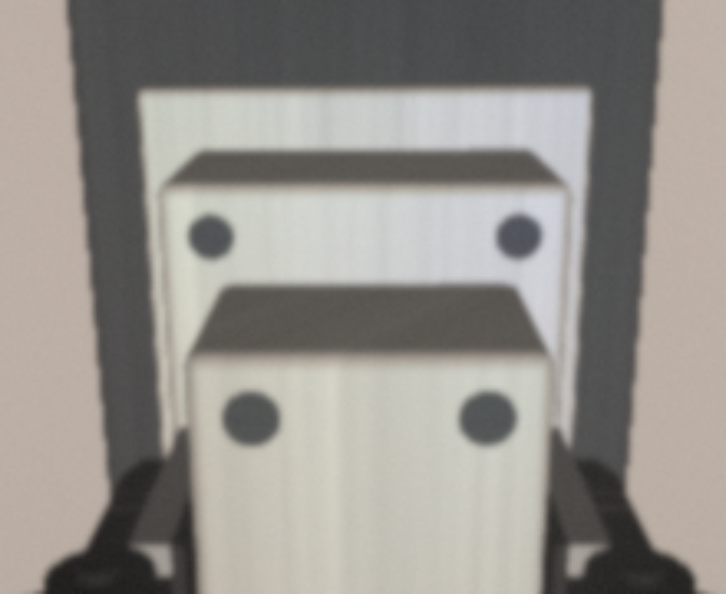

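Now it's within 1 mm in x. I'll feel downward.

Emit:
jog_arm --fingers '[1,1,1,1]' --offset '[[0,-0.05,0.15],[0,0,0.1],[0,0,0.1],[0,0,0]]' --rot '[[0,0,0],[0,0,0],[0,0,0],[0,0,0]]'

```text
t: 23.5
ee_pos: [0.5642, -0.036, 0.0333]
tool_rot: [179.9, 0.0, 90.0]
wrist_force: [-0.4, -0.3, -2.6]
opening: 0.0435
```

Emit:
jog_arm --fingers '[1,1,1]' --offset '[[0,0,0.1],[0,0,0.1],[0,0,0]]' --rot '[[0,0,0],[0,0,0],[0,0,0]]'

```text
t: 23.88
ee_pos: [0.5645, -0.0361, 0.0327]
tool_rot: [179.8, 0.0, 90.0]
wrist_force: [0.6, -0.4, -2.9]
opening: 0.0429
```

Emit:
jog_arm --fingers '[1,1]' --offset '[[0,0,0.15],[0,0,0.15]]' --rot '[[0,0,0],[0,0,0]]'

```text
t: 24.12
ee_pos: [0.5648, -0.0361, 0.0325]
tool_rot: [179.7, 0.0, 90.0]
wrist_force: [-7.4, 0.9, 13.7]
opening: 0.0432
```

```bash
python3 - <<'E'
from h import *
s=manip.get_state();print(s['ee_pos'],s['tool_rot'],s['opening'],s['wrist_force'])
f=grab('wrist');save(f,'wrist19')
cv2.imwrite('pics/c9.png',cv2.resize(f['image'][120:300,160:380],None,fx=3.3,fy=3.3))
E
```

```text
[ 0.56478909 -0.03612701  0.03250929] [1.79713372e+02 4.74412965e-02 9.00392797e+01] 0.04324733095485414 [-7.38536305  0.94569598 13.73007621]
```

View pics/c9.png

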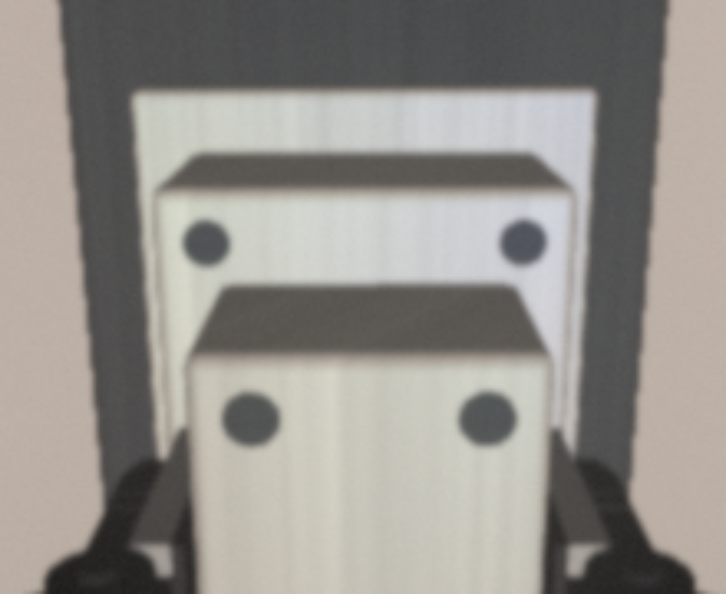

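Contact confirmed (−2 → +14 N), centred to about 1 mm. Release and retreat.

Emit:
jog_arm --fingers '[1,-1,-1,-1,-1]' --offset '[[0,0,-0.05],[0,0,0],[0,0,0],[0,0,0],[0,0,0]]' --rot '[[0.2,0,0],[0,0,0],[0,0,0],[0,0,0],[0,0,0]]'

```text
t: 24.8
ee_pos: [0.5652, -0.0362, 0.0329]
tool_rot: [179.9, 0.1, 90.0]
wrist_force: [0.6, -0.6, 0.5]
opening: 0.0852
```

Emit:
jog_arm --fingers '[-1,-1,-1,-1,-1,-1]' --offset '[[0,0,-1.0],[0,0,-3.0],[0,0,-4.0],[0,0,-4.0],[0,0,-3.0],[0,0,0]]' --rot '[[0,0,0],[0,0,0],[0,0,0],[0,0,0],[0,0,0],[0,0,0]]'

```text
t: 25.55
ee_pos: [0.5646, -0.036, 0.1908]
tool_rot: [179.8, 0.1, 90.0]
wrist_force: [0.9, -0.3, -0.5]
opening: 0.0851
```

```bash
python3 - <<'E'
from h import *
f=grab('wrist');save(f,'wrist20');W=cloud(f); s=manip.get_state(); print(s['ee_pos'])
print('S',rect(W,(.565,-.036),.05,.095,.115)); print('L',rect(W,(.565,-.036),.07,.060,.085)); 
plan((.45,-.27,.22),(180,0,90))
E
```

```text
[ 0.56412014 -0.03596785  0.18930733]
S {'n': 3226, 'c': (0.5658, -0.0354), 'wh': (0.044, 0.0634), 'short_dir': 0.1, 'z': 0.1032}
L {'n': 2069, 'c': (0.5648, -0.036), 'wh': (0.062, 0.0917), 'short_dir': 0.2, 'z': 0.0711}
5 rows; offs [[-4.68, -2.28, -0.61], [-4.68, -2.28, -0.61], [-4.68, -2.28, -0.61], [-4.68, -2.28, -0.61], [-4.68, -2.28, -0.61]] rot/row [0.02, 0.01, 0.01]
```

View pics/wrist20.png

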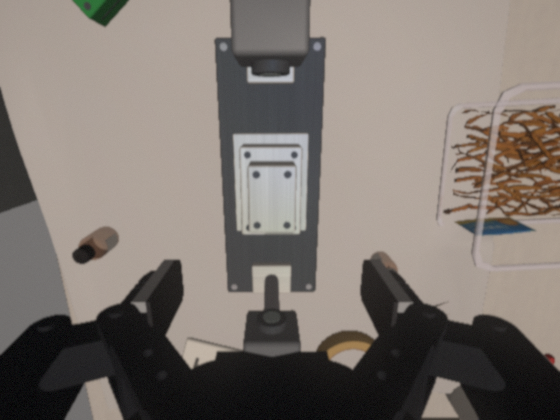

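Both risers are stacked, centred within 1 mm and square. Now I'll look at the cell.

Emit:
jog_arm --fingers '[-1,-1,-1,-1,-1,-1,-1]' --offset '[[-4.6,-2.2,-0.6],[-4.6,-2.2,-0.6],[-4.6,-2.2,-0.6],[-4.6,-2.2,-0.6],[-3.0,-2.2,-0.6],[-1.0,0,0],[0,0,0]]' --rot '[[0,0,0],[0,0,0],[0,0,0],[0,0,0],[0,0,0],[0,0,0],[0,0,0]]'

```text
t: 26.48
ee_pos: [0.4493, -0.2649, 0.2123]
tool_rot: [-179.6, -0.2, 90.1]
wrist_force: [0.2, 0.3, -0.5]
opening: 0.0854
```

```bash
python3 - <<'E'
from h import *
s=manip.get_state(); print(s['ee_pos'],s['tool_rot'])
f=grab('wrist');save(f,'wrist21')
cv2.imwrite('pics/c10.png',cv2.resize(f['image'],None,fx=1.4,fy=1.4))
E
```

```text
[ 0.44933371 -0.26489509  0.21226828] [-1.79564009e+02 -1.70137530e-01  9.01491258e+01]
```

View pics/c10.png

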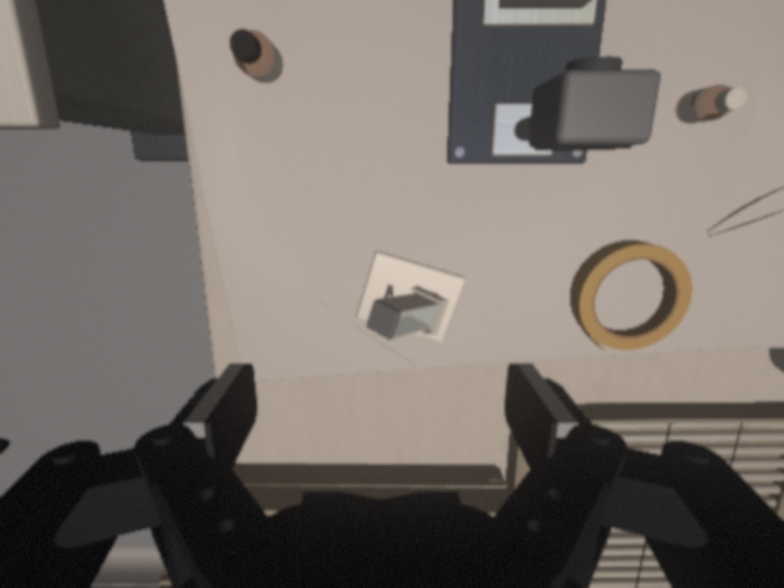

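```bash
python3 - <<'E'
from h import *
d=np.load('pics/wrist21.npz');W=d['W']; img=d['img']
c=(.447,-.315)
print('foot',rect(W,c,.075,.0035,.012)); print('foot',rect(W,c,.075,.0045,.012))
m=(np.hypot(W[...,0]-c[0],W[...,1]-c[1])<.06)&(W[...,2]>.03)
P=W[m]; vs,us=np.where(m); print(m.sum(),us.min(),us.max(),vs.min(),vs.max(),P.min(0),P.max(0))
cv2.imwrite('pics/c11.png',cv2.resize(img[170:255,245:345],None,fx=7,fy=7,interpolation=cv2.INTER_CUBIC))
for v in range(196,246,4): print(v,[ '%.3f'%W[v,u,2] for u in range(255,335,5)])
E
```

```text
foot {'n': 3296, 'c': (0.4481, -0.315), 'wh': (0.1474, 0.1481), 'short_dir': 13.9, 'z': 0.0082}
foot {'n': 2161, 'c': (0.4447, -0.3231), 'wh': (0.1328, 0.1474), 'short_dir': 76.2, 'z': 0.0091}
3881 112 318 205 419 [ 0.39960174 -0.33625533  0.03003254] [ 0.5063018  -0.25500476  0.34297653]
196 ['0.001', '0.004', '0.007', '0.010', '0.010', '0.010', '0.010', '0.010', '0.008', '0.010', '0.009', '0.011', '0.009', '0.009', '0.009', '0.002']
200 ['0.002', '0.002', '0.009', '0.010', '0.009', '0.011', '0.010', '0.010', '0.009', '0.009', '0.010', '0.009', '0.009', '0.009', '0.009', '0.009']
204 ['0.001', '0.007', '0.010', '0.010', '0.010', '0.012', '0.009', '0.011', '0.009', '0.009', '0.008', '0.010', '0.009', '0.009', '0.011', '0.009']
208 ['0.002', '0.008', '0.009', '0.010', '0.013', '0.033', '0.009', '0.009', '0.023', '0.038', '0.032', '0.008', '0.010', '0.008', '0.008', '0.003']
212 ['0.002', '0.010', '0.008', '0.010', '0.067', '0.064', '0.057', '0.050', '0.045', '0.039', '0.041', '0.044', '0.038', '0.010', '0.009', '0.002']
216 ['0.002', '0.010', '0.009', '0.084', '0.083', '0.080', '0.074
[... 426 characters left out ...]
091', '0.095', '0.091', '0.082', '0.071', '0.060', '0.049', '0.037', '0.010', '0.008', '0.002', '0.001']
232 ['0.003', '0.003', '0.085', '0.088', '0.091', '0.094', '0.088', '0.078', '0.069', '0.058', '0.044', '0.039', '0.008', '0.009', '0.002', '0.002']
236 ['0.002', '0.004', '0.003', '0.088', '0.092', '0.094', '0.086', '0.076', '0.065', '0.045', '0.044', '0.040', '0.009', '0.003', '0.003', '0.003']
240 ['0.004', '0.004', '0.005', '0.003', '0.093', '0.091', '0.083', '0.001', '0.003', '0.003', '0.008', '0.010', '0.009', '0.003', '0.002', '0.003']
244 ['0.005', '0.003', '0.004', '0.005', '0.003', '0.003', '0.003', '0.003', '0.003', '0.002', '0.001', '0.002', '0.004', '0.003', '0.003', '0.003']
```

View pics/c11.png

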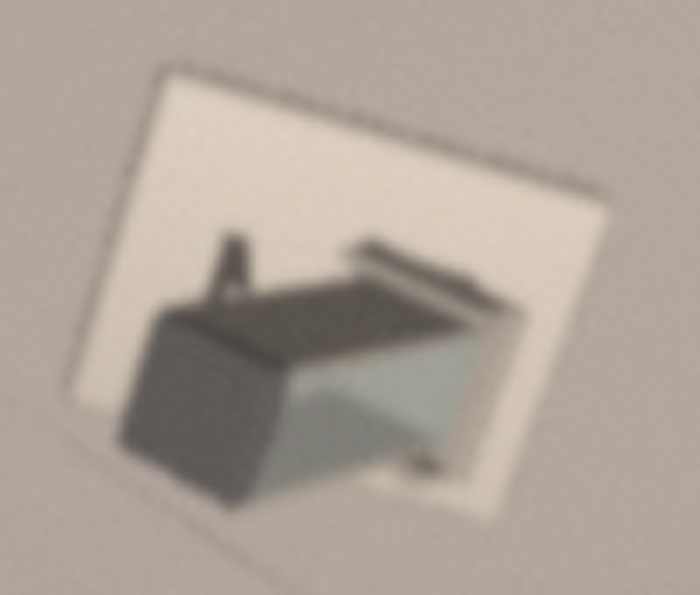

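```bash
python3 - <<'E'
from h import *
d=np.load('pics/wrist21.npz');W=d['W'];M=d['M'];fx,fy,cx,cy=d['K']
def ray(u,v,z):
    r=M[:3,:3]@np.array([(u-cx)/fx,(v-cy)/fy,1]);o=M[:3,3];return o+r*(z-o[2])/r[2]
C=[(165,70),(610,200),(495,515),(70,400)]
F=[ray(u/7+245,v/7+170,.009) for u,v in C]
for p in F: print(p.round(4))
print('edge yaw',[np.degrees(np.arctan2(*(F[(i+1)%4]-F[i])[[1,0]])).round(1) for i in range(4)],[np.linalg.norm(F[(i+1)%4]-F[i]).round(4) for i in range(4)],'centre',np.mean(F,0).round(4))
def plane(poly):
    m=np.zeros(W.shape[:2],np.uint8); cv2.fillPoly(m,[np.array([[u/7+245,v/7+170] for u,v in poly]).round().astype(int)],1)
    P=W[m>0]; P=P[~np.isnan(P[:,0])]; c=np.median(P,0); 
    for _ in range(4):
        n=np.linalg.svd(P-P.mean(0),full_matrices=False)[2][2]; r=(P-P.mean(0))@n; P=P[abs(r)<max(2*r.std(),.0008)]
    n*=np.sign(n[2]); return P.mean(0),n,len(P)
for nm,poly in [('cap',[(165,325),(275,372),(230,490),(130,435)]),('glass',[(300,380),(440,350),(420,420),(280,475)]),('frost',[(200,320),(360,290),(440,320),(300,355)])]:
    p,n,k=plane(poly); print(nm,p.round(4),n.round(3),k,'tilt',np.degrees(np.arccos(n[2])).round(1),'heading',np.degrees(np.arctan2(n[1],n[0])).round(1))
K=[(160,312),(290,368),(235,507),(120,440)]
p,n,k=plane([(165,325),(275,372),(230,490),(130,435)])
Q=[]
for u,v in K:
    r=M[:3,:3]@np.array([(u/7+245-cx)/fx,(v/7+170-cy)/fy,1]);o=M[:3,3];Q.append(o+r*(n@(p-o))/(n@r))
Q=np.array(Q);print(Q.round(4),Q.mean(0).round(4),[np.linalg.norm(Q[(i+1)%4]-Q[i]).round(4) for i in range(4)])
E
```

```text
[ 0.4448 -0.269   0.009 ]
[ 0.528  -0.2933  0.009 ]
[ 0.5093 -0.3569  0.009 ]
[ 0.4266 -0.3336  0.009 ]
edge yaw [np.float64(-16.3), np.float64(-106.3), np.float64(164.2), np.float64(74.2)] [np.float64(0.0866), np.float64(0.0663), np.float64(0.086), np.float64(0.0671)] centre [ 0.4772 -0.3132  0.009 ]
cap [ 0.4519 -0.3043  0.0901] [-0.539  0.154  0.828] 276 tilt 34.1 heading 164.0
glass [ 0.4772 -0.3125  0.069 ] [ 0.786 -0.23   0.573] 251 tilt 55.0 heading -16.3
frost [ 0.4721 -0.2992  0.0655] [-0.284 -0.959  0.002] 205 tilt 89.9 heading -106.5
[[ 0.4454 -0.2919  0.0835]
 [ 0.4648 -0.2962  0.097 ]
 [ 0.4569 -0.3188  0.0961]
 [ 0.4391 -0.313   0.0834]] [ 0.4516 -0.305   0.09  ] [np.float64(0.024), np.float64(0.0239), np.float64(0.0226), np.float64(0.0219)]
```

```bash
cat >> h.py <<'E'
th=np.radians(35); hd=np.radians(163.8); A=np.array([np.sin(th)*np.cos(hd),np.sin(th)*np.sin(hd),np.cos(th)])
YJ=np.array([np.cos(hd-np.pi/2),np.sin(hd-np.pi/2),0]); ZT=-A; RC=np.stack([np.cross(YJ,ZT),YJ,ZT],1)
RCE=Ro.from_matrix(RC).as_euler('xyz',degrees=True)
B=np.array([.4900,-.3162,.0305])
E
python3 - <<'E'
from h import *
print(RCE, A)
P=B+A*(-.019+.12); print(P)
plan(P,RCE,n=10)
E
```

```text
[-180.    35.   163.8] [-0.55080183  0.16002272  0.81915204]
[ 0.43436902 -0.3000377   0.11323436]
10 rows; offs [[-0.36, -0.14, 0.99], [-0.28, -0.22, 1.0], [-0.2, -0.29, 1.0], [-0.1, -0.35, 1.0], [-0.0, -0.4, 0.99], [0.1, -0.43, 0.97], [0.2, -0.45, 0.94], [0.31, -0.45, 0.91], [0.41, -0.44, 0.87], [0.51, -0.42, 0.83]] rot/row [-2.27, -3.04, -7.11]
```

Emit:
jog_arm --fingers '[-1,-1,-1,-1,-1,-1,-1,-1,-1,-1,-1]' --offset '[[0,0,0],[0,0,0],[0,0,0],[0,0,0],[0,0,0],[0,0,0],[0,0,0],[0,0,0],[0,0,0],[0,0,0],[0,0,0]]' --rot '[[-2.3,-3,-7.1],[-2.3,-3,-7.1],[-2.3,-3,-7.1],[-2.3,-3,-7.1],[-2.3,-3,-7.1],[-2.3,-3,-7.1],[-2.3,-3,-7.1],[-2.3,-3,-7.1],[-2.3,-3,-7.1],[-2.3,-3,-7.1],[0,0,0]]'

```text
t: 27.9
ee_pos: [0.4564, -0.2494, 0.2063]
tool_rot: [180.0, 35.5, 167.3]
wrist_force: [-0.9, 0.6, -0.6]
opening: 0.0854
```

```bash
python3 - <<'E'
from h import *
s=manip.get_state(); print(s['ee_pos'],s['tool_rot'],s['joints'].round(1))
P=B+A*(-.019+.12)
plan(P,RCE)
f=grab('wrist');save(f,'wrist22'); save(grab('scene'),'scene3')
E
```

```text
[ 0.45637136 -0.24939893  0.20632194] [179.95399726  35.45566133 167.27048332] [-37.2 -35.8 -30.1  62.8  13.9 -20.3]
2 rows; offs [[3.12, -2.71, 3.49], [3.04, -2.73, 3.55]] rot/row [1.02, 0.23, 1.42]
```

View pics/wrist22.png

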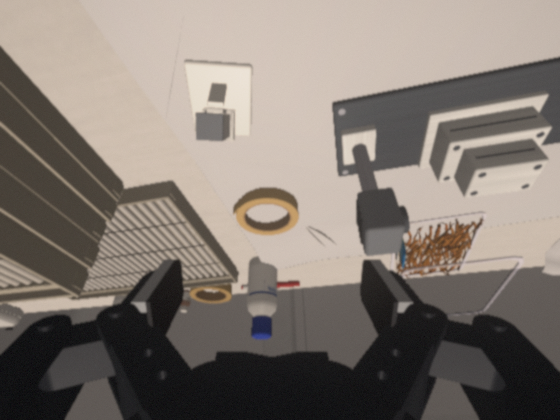

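View pics/scene3.png

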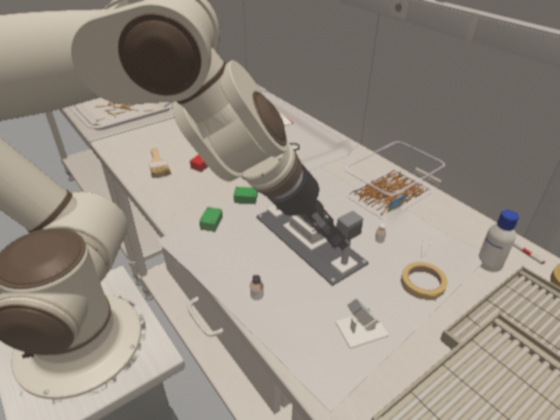

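Emit:
jog_arm --fingers '[-1,-1,-1,-1,-1]' --offset '[[2.0,-1.8,2.2],[2.0,-1.8,2.2],[1.6,-1.4,2.0],[0,0,0],[0,0,0]]' --rot '[[0.7,0.1,1.0],[0.7,0.1,1.0],[0.7,0.1,0.8],[0,0,0],[0,0,0]]'

```text
t: 28.62
ee_pos: [0.4395, -0.2951, 0.1228]
tool_rot: [179.7, 35.0, 163.2]
wrist_force: [0.5, 0.4, 0.8]
opening: 0.0854
```

```bash
python3 - <<'E'
from h import *
s=manip.get_state(); print(s['ee_pos'],s['tool_rot'],s['joints'].round(1))
P=B+A*(-.019+.12)
plan(P,RCE)
f=grab('wrist');save(f,'wrist23')
d=np.load('pics/wrist23.npz');W=d['W']
m=(np.hypot(W[...,0]-.451,W[...,1]+.305)<.03)&(W[...,2]>.07)&(W[...,2]<.11); v,u=np.where(m); print(len(v), u.min(),u.max(),v.min(),v.max())
E
```

```text
[ 0.43949472 -0.29507411  0.12283806] [179.74059484  34.99185813 163.21658108] [-42.8 -34.6 -38.3  54.2  14.8 -21.8]
1 rows; offs [[0.84, -0.63, 0.58]] rot/row [-0.08, -0.01, -0.48]
1132 246 278 185 220
```

View pics/wrist23.png

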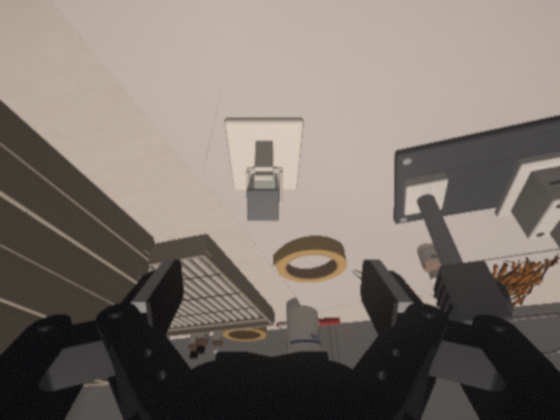

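```bash
python3 - <<'E'
from h import *
d=np.load('pics/wrist23.npz');W=d['W'];img=d['img']
cv2.imwrite('pics/c12.png',cv2.resize(img[110:230,215:315],None,fx=5,fy=5,interpolation=cv2.INTER_CUBIC))
s=manip.get_state();R=Ro.from_euler('xyz',s['tool_rot'],degrees=True).as_matrix()
m=(np.hypot(W[...,0]-.451,W[...,1]+.305)<.03)&(W[...,2]>.07)&(W[...,2]<.11)
P=W[m]; n=np.linalg.svd(P-P.mean(0),full_matrices=False)[2][2]; r=(P-P.mean(0))@n;P=P[abs(r)<.003]
n=np.linalg.svd(P-P.mean(0),full_matrices=False)[2][2];n*=np.sign(n[2]);print(n.round(3),A.round(3),len(P))
T=(P-s['ee_pos'])@R; print('tool frame min/max',np.percentile(T,[1,99],axis=0).round(4),T.mean(0).round(4))
t=P@np.array([[np.cos(hd),np.sin(hd),0],YJ]).T
print('pred cap', B+.07*A, 'cap centre meas', P.mean(0).round(4), (np.percentile(P,[1],axis=0)+np.percentile(P,[99],axis=0))/2)
print('pred in tool',(B+.07*A-s['ee_pos'])@R)
E
```

```text
[-0.575  0.176  0.799] [-0.551  0.16   0.819] 1034
tool frame min/max [[-0.0026 -0.0186  0.034 ]
 [ 0.0213  0.0045  0.0395]] [ 0.0099 -0.0071  0.0355]
pred cap [ 0.45144387 -0.30499841  0.08784064] cap centre meas [ 0.4492 -0.3052  0.088 ] [[ 0.44960002 -0.30516241  0.08677031]]
pred in tool [ 0.00832045 -0.00626493  0.03686486]
```

View pics/c12.png

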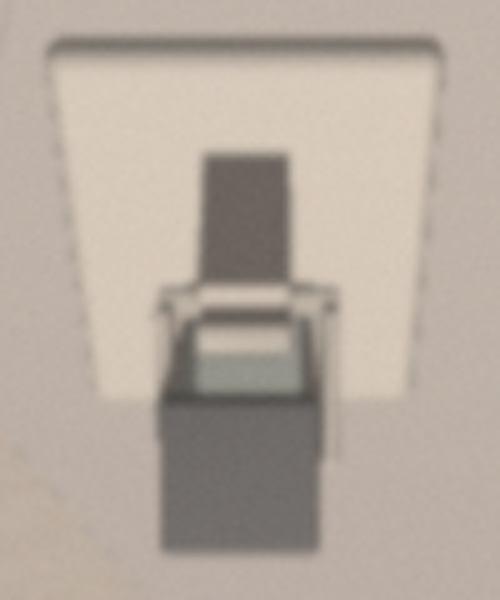

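Emit:
jog_arm --fingers '[-1,-1,-1,-1,-1]' --offset '[[0.9,-0.7,0],[0,0,0],[0,0,1.2],[0,0,1.2],[0,0,0]]' --rot '[[0,0,-0.5],[0,0,0],[0,0,0],[0,0,0],[0,0,0]]'

```text
t: 29.3
ee_pos: [0.445, -0.304, 0.0985]
tool_rot: [-179.8, 35.1, 164.0]
wrist_force: [0.1, 0.9, 0.2]
opening: 0.0853
```

```bash
cat > cap.py <<'E'
from h import *
import sys
s=manip.get_state(); print(s['ee_pos'],s['tool_rot'],s['joints'].round(1),s['wrist_force'].round(1))
f=grab('wrist');save(f,sys.argv[1]);W=cloud(f);R=Ro.from_euler('xyz',s['tool_rot'],degrees=True).as_matrix()
plan(B+A*(-.019),RCE,n=1)
m=(np.hypot(W[...,0]-.451,W[...,1]+.305)<.03)&(W[...,2]>.07)&(W[...,2]<.11)
P=W[m]; r=(P-(B+.07*A))@A; P=P[abs(r)<.004]
T=(P-s['ee_pos'])@R; print(len(P)); pc=np.percentile(T,[1,99],axis=0); print('tool min/max',pc.round(4),'mid',pc.mean(0).round(4))
print('pred in tool',((B+.07*A-s['ee_pos'])@R).round(4), 's of TCP',(s['ee_pos']-B)@A)
E
python3 cap.py wrist24
```

```text
[ 0.444958   -0.30395015  0.09849108] [-179.81545263   35.12189748  163.95451381] [-43.2 -32.9 -40.1  50.6  15.1 -22.8] [0.1 0.9 0.2]
1 rows; offs [[0.14, 0.11, 10.19]] rot/row [-0.11, 0.15, 0.13]
1269
tool min/max [[-0.0099 -0.0114  0.0096]
 [ 0.0139  0.0119  0.0156]] mid [0.002  0.0003 0.0126]
pred in tool [0.0008 0.0008 0.0125] s of TCP 0.08246450414235733
```

View pics/wrist24.png

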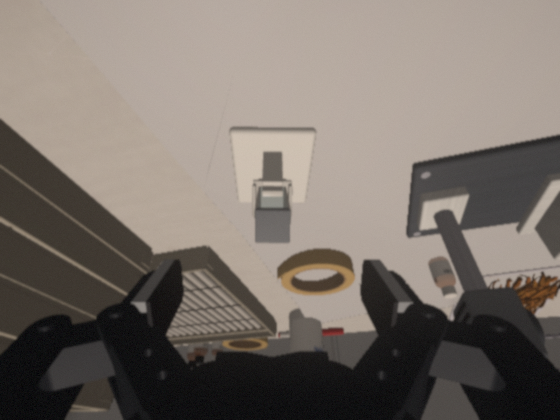

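Emit:
jog_arm --fingers '[-1,-1,-1,-1,-1,-1]' --offset '[[0.15,0,1.2],[0,0,1.2],[0,0,1.2],[0,0,1.2],[0,0,0],[0,0,0]]' --rot '[[0,0.1,0.1],[0,0,0],[0,0,0],[0,0,0],[0,0,0],[0,0,0]]'

```text
t: 30.1
ee_pos: [0.4721, -0.3117, 0.0554]
tool_rot: [-179.9, 35.0, 163.8]
wrist_force: [-0.9, -1.0, -0.5]
opening: 0.0851
```

```bash
python3 cap.py wrist25
```

```text
[ 0.47205016 -0.31167812  0.05540148] [-179.90093751   34.98693101  163.83935193] [-41.3 -27.7 -41.9  43.5  14.  -21. ] [-0.9 -1.  -0.5]
1 rows; offs [[-0.09, 0.08, 5.01]] rot/row [-0.08, -0.01, 0.03]
2170
tool min/max [[-0.0113 -0.0118 -0.0418]
 [ 0.0123  0.0115 -0.0358]] mid [ 0.0005 -0.0002 -0.0388]
pred in tool [-0.0009  0.0006 -0.039 ] s of TCP 0.03100850429467445
```

View pics/wrist25.png

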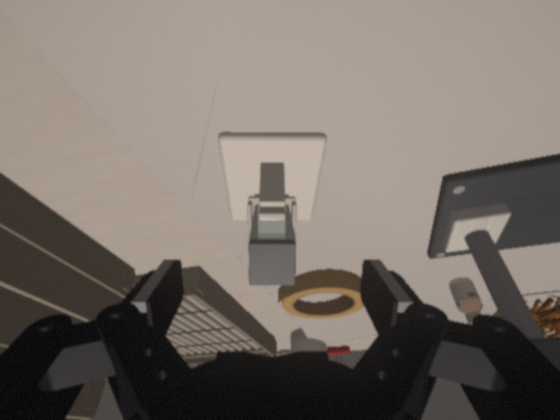

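The cap is centred between the fingers at columns 250–295. I'll advance to the grasp.

Emit:
jog_arm --fingers '[-1,-1,-1,-1,-1,-1]' --offset '[[0,0,1.2],[0,0,1.2],[0,0,1.2],[0,0,1.0],[0,0,0],[0,0,0]]' --rot '[[0,0,0],[0,0,0],[0,0,0],[0,0,0],[0,0,0],[0,0,0]]'

```text
t: 30.9
ee_pos: [0.4991, -0.3197, 0.0151]
tool_rot: [-179.9, 35.0, 163.8]
wrist_force: [-0.2, -0.5, 0.3]
opening: 0.0856
```

```bash
python3 cap.py wrist26
```

```text
[ 0.49913563 -0.31970288  0.01512369] [-179.89429088   34.9942814   163.83440178] [-39.7 -21.9 -42.7  36.4  13.1 -19.6] [-0.2 -0.5  0.3]
1 rows; offs [[-0.09, 0.08, 0.08]] rot/row [-0.09, -0.01, 0.02]
4195
tool min/max [[-0.0099 -0.0118 -0.0909]
 [ 0.0124  0.0115 -0.0846]] mid [ 0.0013 -0.0001 -0.0878]
pred in tool [-0.0008  0.0007 -0.0882] s of TCP -0.018188001562377584
```

View pics/wrist26.png

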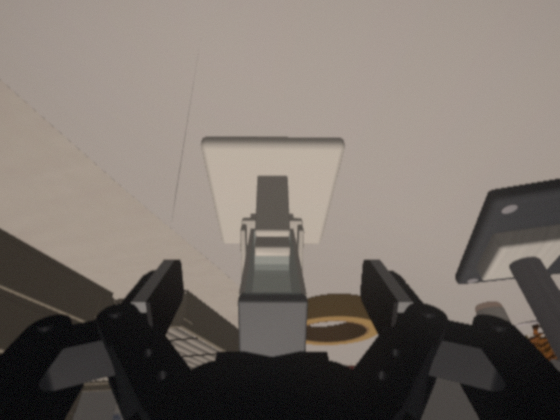

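Emit:
jog_arm --fingers '[1,1,1,1,1,1]' --offset '[[0,0,0],[0,0,0],[0,0,0],[0,0,0],[0,0,0],[0,0,0]]' --rot '[[0,0,0],[0,0,0],[0,0,0],[0,0,0],[0,0,0],[0,0,0]]' --grip_force 25

```text
t: 31.7
ee_pos: [0.4992, -0.3201, 0.0164]
tool_rot: [-179.8, 35.1, 163.8]
wrist_force: [0.8, -0.2, 0.4]
opening: 0.0234
```

```bash
python3 cap.py wrist27
```

```text
[ 0.49920458 -0.32009407  0.01641462] [-179.84191892   35.09062689  163.84286544] [-39.7 -22.  -42.7  36.5  13.1 -19.6] [ 0.8 -0.2  0.4]
1 rows; offs [[0.01, 0.12, 0.18]] rot/row [-0.14, 0.09, 0.03]
5744
tool min/max [[-0.01   -0.0278 -0.0911]
 [ 0.0131  0.03   -0.0834]] mid [ 0.0016  0.0011 -0.0872]
pred in tool [-0.0001  0.001  -0.0872] s of TCP -0.017231105221786478
```

View pics/wrist27.png

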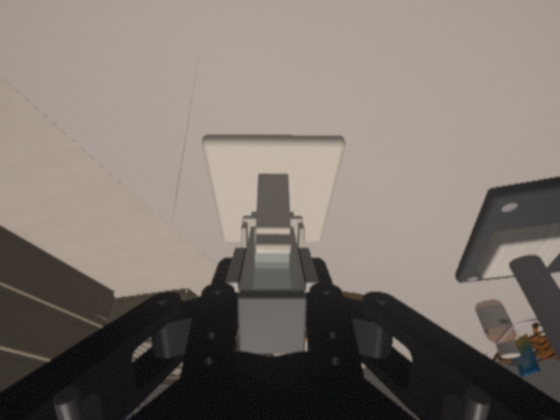

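Gripped (23.4 mm). Drawing it out along its length.

Emit:
jog_arm --fingers '[1,1,1,1,1,1,1,1]' --offset '[[0,0,-0.4],[0,0,-0.8],[0,0,-1.2],[0,0,-1.5],[0,0,-2.0],[0,0,-2.0],[0,0,-2.0],[0,0,0]]' --rot '[[0,0,0],[0,0,0],[0,0,0],[0,0,0],[0,0,0],[0,0,0],[0,0,0],[0,0,0]]'

```text
t: 32.75
ee_pos: [0.4404, -0.3027, 0.1035]
tool_rot: [-179.8, 35.1, 163.8]
wrist_force: [0.1, -0.3, -0.2]
opening: 0.0237
```

```bash
python3 - <<'E'
from h import *
s=manip.get_state(); print(s['ee_pos'],s['tool_rot'],s['joints'].round(1),s['wrist_force'].round(1),s['opening'])
f=grab('wrist');save(f,'wrist28')
plan(np.array([.47,-.25,.22]),(180,0,90),n=10)
E
```

```text
[ 0.44040311 -0.30273273  0.10352348] [-179.76404445   35.12974318  163.84108013] [-43.5 -33.7 -40.   51.5  15.1 -22.9] [ 0.1 -0.3 -0.2] 0.023653979719607744
10 rows; offs [[-0.79, 0.58, -0.89], [-0.66, 0.64, -0.95], [-0.53, 0.67, -1.0], [-0.39, 0.69, -1.06], [-0.25, 0.69, -1.1], [-0.1, 0.67, -1.14], [0.04, 0.63, -1.16], [0.17, 0.57, -1.18], [0.3, 0.49, -1.19], [0.42, 0.4, -1.19]] rot/row [2.24, 3.01, 7.13]
```

View pics/wrist28.png

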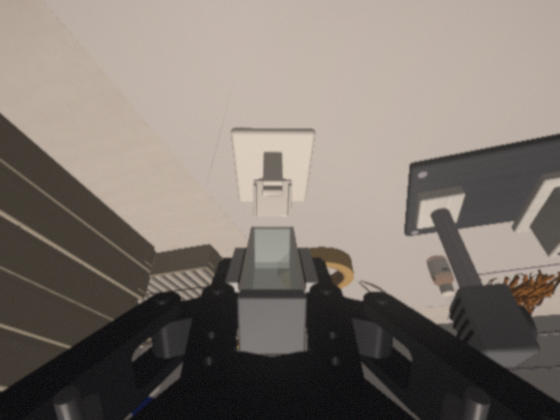

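The cell is clear of the rack (the rack slot at (272,190) is empty). I'll turn it upright while rising.

Emit:
jog_arm --fingers '[1,1,1,1,1,1,1,1,1,1,1]' --offset '[[-0.8,0.3,-0.9],[-0.7,0.3,-1.0],[-0.5,0.3,-1.0],[-0.4,0.3,-1.1],[-0.2,0.3,-1.1],[-0.1,0.3,-1.1],[0,0.3,-1.2],[0.1,0.3,-1.2],[0.1,0.3,-1.2],[0.2,0.2,-1.2],[0,0,0]]' --rot '[[2.2,3.0,7.1],[2.2,3.0,7.1],[2.2,3.0,7.1],[2.2,3.0,7.1],[2.2,3.0,7.1],[2.2,3.0,7.1],[2.2,3.0,7.1],[2.2,3.0,7.1],[2.2,3.0,7.1],[2.2,3.0,7.1],[0,0,0]]'

```text
t: 34.17
ee_pos: [0.4507, -0.2733, 0.2099]
tool_rot: [-178.7, -1.2, 88.1]
wrist_force: [0.2, 0.5, -0.8]
opening: 0.0237
```

```bash
python3 - <<'E'
from h import *
s=manip.get_state(); print(s['ee_pos'],s['tool_rot'],s['joints'].round(1),s['wrist_force'].round(1),s['opening'])
f=grab('wrist');save(f,'wrist29')
plan(np.array([.45,-.036,.18]),(180,0,90))
E
```

```text
[ 0.45066819 -0.27331162  0.20989471] [-178.72840112   -1.2352441    88.13130396] [-31.5   4.1  10.7  98.3   0.4  60.3] [ 0.2  0.5 -0.8] 0.023672510648715287
5 rows; offs [[4.73, -0.14, 0.69], [4.73, -0.11, 0.67], [4.73, -0.09, 0.65], [4.74, -0.06, 0.63], [4.74, -0.03, 0.61]] rot/row [-0.25, -0.25, -0.35]
```

View pics/wrist29.png

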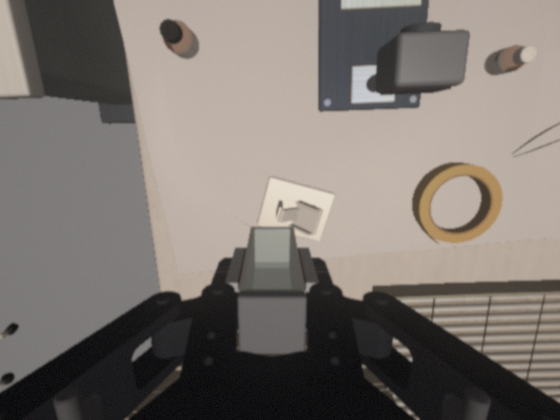

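```bash
python3 - <<'E'
from h import *
plan(np.array([.565,-.036,.205]),(180,0,90.1),n=6)
E
```

```text
6 rows; offs [[4.01, 1.79, 0.12], [4.0, 1.81, 0.11], [3.99, 1.83, 0.11], [3.98, 1.86, 0.1], [3.97, 1.88, 0.09], [3.96, 1.9, 0.08]] rot/row [-0.21, -0.21, -0.31]
```

Emit:
jog_arm --fingers '[1,1,1,1,1,1,1,1]' --offset '[[4.0,1.8,0],[4.0,1.8,0],[4.0,1.8,0],[4.0,1.9,0],[4.0,1.9,0],[2.5,1.6,0],[0,0,0],[0,0,0]]' --rot '[[-0.2,-0.2,-0.3],[-0.2,-0.2,-0.3],[-0.2,-0.2,-0.3],[-0.2,-0.2,-0.3],[-0.2,-0.2,-0.3],[-0.2,-0.2,-0.3],[0,0,0],[0,0,0]]'

```text
t: 35.22
ee_pos: [0.5608, -0.0425, 0.2046]
tool_rot: [179.8, 0.3, 91.2]
wrist_force: [0.5, -1.1, -0.5]
opening: 0.0237
```

```bash
python3 - <<'E'
from h import *
s=manip.get_state(); print(s['ee_pos'],s['tool_rot'],s['wrist_force'].round(1),s['opening'])
plan(np.array([.5650,-.0357,s['ee_pos'][2]]),(180,0,90.1),n=1)
E
```

```text
[ 0.5607518  -0.04248968  0.20463655] [179.83688852   0.28039538  91.23711889] [ 0.5 -1.1 -0.5] 0.02365240054898889
1 rows; offs [[0.67, 0.44, -0.0]] rot/row [0.17, 0.28, 1.14]
```

Emit:
jog_arm --fingers '[1,1,1,1,1,1,1,1]' --offset '[[0.6,0.4,0],[0,0,0],[0,0,1.5],[0,0,1.8],[0,0,1.8],[0,0,1.5],[0,0,0.8],[0,0,0]]' --rot '[[0.2,0.3,1.1],[0,0,0],[0,0,0],[0,0,0],[0,0,0],[0,0,0],[0,0,0],[0,0,0]]'

```text
t: 36.22
ee_pos: [0.5631, -0.0394, 0.1244]
tool_rot: [-179.9, -0.0, 89.9]
wrist_force: [0.2, -0.3, 0.0]
opening: 0.0239
```

```bash
python3 - <<'E'
from h import *
s=manip.get_state(); print(s['ee_pos'],s['tool_rot'],s['wrist_force'].round(1),s['opening'])
plan(np.array([.5645,-.0365,.095]),(180,0,90.1),n=1)
f=grab('wrist');save(f,'wrist30')
E
```

```text
[ 0.56307632 -0.03936352  0.12443485] [-1.79876208e+02 -1.32367309e-02  8.98718496e+01] [ 0.2 -0.3  0. ] 0.02385546690508274
1 rows; offs [[0.29, 0.15, 2.94]] rot/row [-0.12, -0.01, -0.23]
```

View pics/wrist30.png

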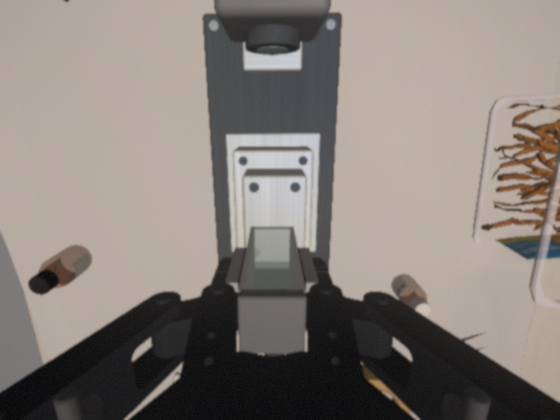

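Emit:
jog_arm --fingers '[1,1,1,1,1]' --offset '[[0.3,0.1,0],[0,0,1.0],[0,0,1.0],[0,0,0.3],[0,0,0]]' --rot '[[-0.1,0,-0.2],[0,0,0],[0,0,0],[0,0,0],[0,0,0]]'

```text
t: 36.9
ee_pos: [0.5651, -0.0361, 0.1014]
tool_rot: [179.9, 0.0, 90.1]
wrist_force: [-0.1, 0.0, -0.7]
opening: 0.0236
```

```bash
python3 - <<'E'
from h import *
s=manip.get_state(); print(s['ee_pos'],s['tool_rot'],s['wrist_force'].round(1),s['opening'])
plan(np.array([.5645,-.0365,.090]),(180,0,90.1),n=1)
f=grab('wrist');save(f,'wrist31')
cv2.imwrite('pics/c13.png',cv2.resize(f['image'][130:360,190:360],None,fx=2.6,fy=2.6))
E
```

```text
[ 0.56508189 -0.03606919  0.10143148] [1.79871721e+02 1.87834126e-06 9.01049274e+01] [-0.1  0.  -0.7] 0.023551202474427144
1 rows; offs [[-0.04, -0.06, 1.14]] rot/row [0.13, -0.0, 0.0]
```

View pics/c13.png

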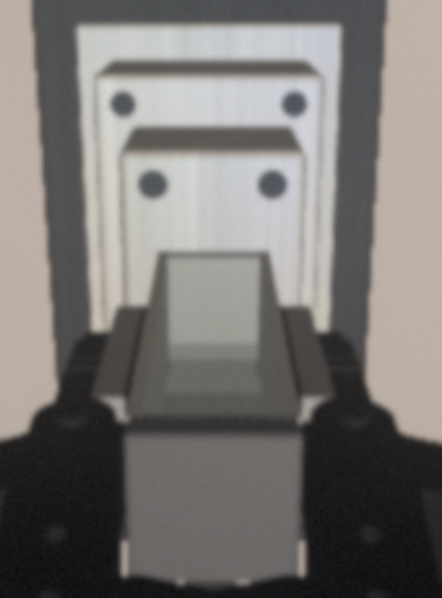

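The cell (base edge centred on 213) is centred over the small riser (212). I'll lower it, then feel.

Emit:
jog_arm --fingers '[1,1,1,1]' --offset '[[0,0,0.5],[0,0,0.4],[0,0,0.2],[0,0,0]]' --rot '[[0.1,0,0],[0,0,0],[0,0,0],[0,0,0]]'

```text
t: 37.45
ee_pos: [0.5654, -0.0361, 0.0902]
tool_rot: [179.9, -0.0, 90.1]
wrist_force: [-1.0, -0.1, -0.9]
opening: 0.0239
```

```bash
python3 - <<'E'
from h import *
s=manip.get_state(); print(s['ee_pos'],s['tool_rot'],s['wrist_force'].round(1),s['opening'])
f=grab('wrist');save(f,'wrist32')
cv2.imwrite('pics/c14.png',cv2.resize(f['image'][130:360,190:360],None,fx=2.6,fy=2.6))
E
```

```text
[ 0.56535668 -0.03614048  0.09016571] [ 1.79940887e+02 -8.59081530e-04  9.00928040e+01] [-1.  -0.1 -0.9] 0.023933551532601214
```

View pics/c14.png

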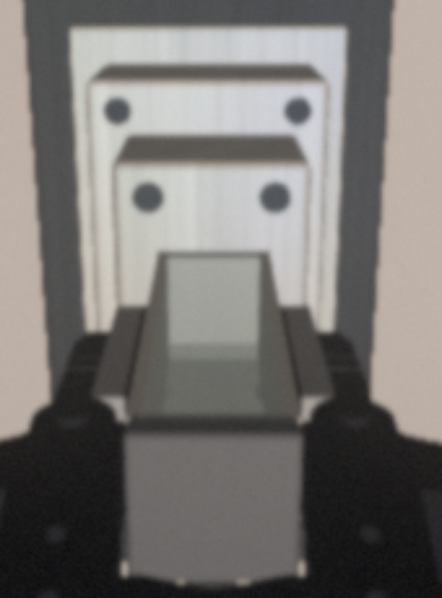

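Emit:
jog_arm --fingers '[1,1,1,1]' --offset '[[0,0,0.1],[0,0,0.1],[0,0,0.1],[0,0,0]]' --rot '[[0,0,0],[0,0,0],[0,0,0],[0,0,0]]'

```text
t: 38.0
ee_pos: [0.5656, -0.0361, 0.0874]
tool_rot: [179.9, 0.0, 90.1]
wrist_force: [-0.5, -1.0, -1.4]
opening: 0.0237
```

Emit:
jog_arm --fingers '[1,1]' --offset '[[0,0,0.1],[0,0,0]]' --rot '[[0,0,0],[0,0,0]]'

```text
t: 38.25
ee_pos: [0.5656, -0.0362, 0.0863]
tool_rot: [179.9, 0.0, 90.1]
wrist_force: [0.0, 0.3, -0.8]
opening: 0.0238
```

Emit:
jog_arm --fingers '[1,1]' --offset '[[0,0,0.1],[0,0,0]]' --rot '[[0,0,0],[0,0,0]]'

```text
t: 38.5
ee_pos: [0.5656, -0.0362, 0.0852]
tool_rot: [179.9, 0.0, 90.1]
wrist_force: [0.5, -0.1, -1.2]
opening: 0.024
```

Emit:
jog_arm --fingers '[1,1]' --offset '[[0,0,0.07],[0,0,0]]' --rot '[[0,0,0],[0,0,0]]'

```text
t: 38.75
ee_pos: [0.5656, -0.0362, 0.0845]
tool_rot: [179.9, 0.0, 90.1]
wrist_force: [-0.2, -0.2, -0.4]
opening: 0.0239
```

Emit:
jog_arm --fingers '[1,1]' --offset '[[0,0,0.07],[0,0,0]]' --rot '[[0,0,0],[0,0,0]]'

```text
t: 39.0
ee_pos: [0.5656, -0.0361, 0.0838]
tool_rot: [179.9, 0.0, 90.1]
wrist_force: [0.4, -0.3, -0.3]
opening: 0.0239
```

Emit:
jog_arm --fingers '[1,1]' --offset '[[0,0,0.07],[0,0,0]]' --rot '[[0,0,0],[0,0,0]]'

```text
t: 39.25
ee_pos: [0.5657, -0.0362, 0.0835]
tool_rot: [179.9, 0.0, 90.1]
wrist_force: [0.9, -0.2, -0.7]
opening: 0.0234
```

Emit:
jog_arm --fingers '[1]' --offset '[[0,0,0.07]]' --rot '[[0,0,0]]'

```text
t: 39.38
ee_pos: [0.5658, -0.0362, 0.0835]
tool_rot: [179.8, 0.0, 90.1]
wrist_force: [-2.8, 0.6, 9.4]
opening: 0.0237
```

Emit:
jog_arm --fingers '[1]' --offset '[[0,0,0.07]]' --rot '[[0,0,0]]'

```text
t: 39.5
ee_pos: [0.5658, -0.0362, 0.0835]
tool_rot: [179.8, 0.0, 90.1]
wrist_force: [-2.8, 0.0, 7.3]
opening: 0.0236
```

Contact felt (about 8 N, stalled at z 0.0835). A zero row takes the load off; then I'll check before release.

Emit:
jog_arm --fingers '[1]' --offset '[[0,0,0]]' --rot '[[0,0,0]]'

```text
t: 39.62
ee_pos: [0.5658, -0.0362, 0.0836]
tool_rot: [179.8, 0.0, 90.1]
wrist_force: [-0.4, 0.2, -0.7]
opening: 0.0237
```

```bash
python3 - <<'E'
from h import *
s=manip.get_state(); print(s['ee_pos'],s['tool_rot'],s['wrist_force'].round(1),s['opening'])
f=grab('wrist');save(f,'wrist33')
a=cv2.resize(f['image'][130:360,190:360],None,fx=2,fy=2)
g=grab('side');save(g,'side3'); b=cv2.resize(g['image'][170:270,270:370],None,fx=4.4,fy=4.4,interpolation=cv2.INTER_CUBIC)
o=np.zeros((460,790,3),np.uint8);o[:460,:340]=a;o[:440,345:785]=b;cv2.imwrite('pics/c15.png',o)
E
```

```text
[ 0.56584644 -0.03615776  0.08358401] [1.79789595e+02 1.19478957e-02 9.00968764e+01] [-0.4  0.2 -0.7] 0.023657406191719185
```

View pics/c15.png

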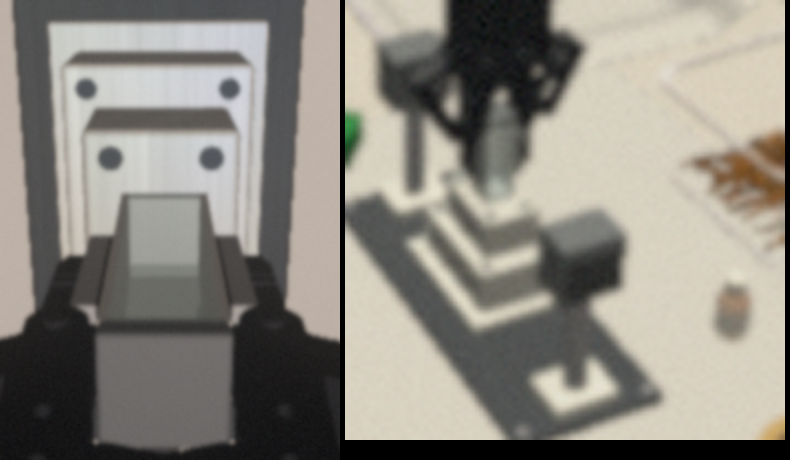

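The cell stands upright on the small riser, about 1 mm off centre in x, with its clear face towards ±y. Release, then rise.

Emit:
jog_arm --fingers '[0.3,0,-0.5,-1,-1,-1]' --offset '[[0,0,0],[0,0,0],[0,0,0],[0,0,0],[0,0,0],[0,0,0]]' --rot '[[0,0,0],[0,0,0],[0,0,0],[0,0,0],[0,0,0],[0,0,0]]'

```text
t: 40.48
ee_pos: [0.5658, -0.0362, 0.0829]
tool_rot: [179.8, 0.0, 90.1]
wrist_force: [-0.1, -1.0, -0.3]
opening: 0.0853
```

```bash
python3 - <<'E'
from h import *
s=manip.get_state(); print(s['ee_pos'],s['tool_rot'],s['wrist_force'].round(1),s['opening'])
f=grab('wrist');save(f,'wrist34')
E
```

```text
[ 0.56578775 -0.03617514  0.08289063] [1.79832913e+02 1.09694278e-02 9.00979028e+01] [-0.1 -1.  -0.3] 0.08526662401364428
```

View pics/wrist34.png

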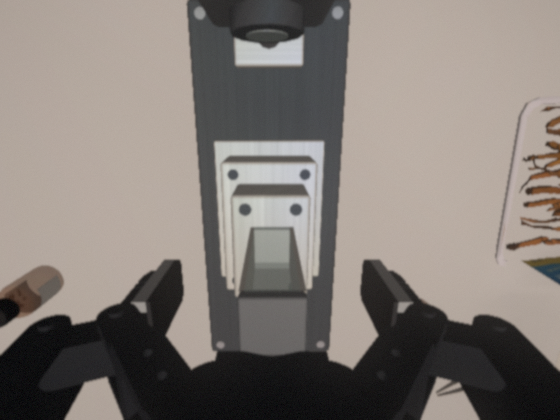

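Freed, and it stands still. Rising straight up.

Emit:
jog_arm --fingers '[-1,-1,-1,-1,-1,-1,-1,-1]' --offset '[[0,0,-0.6],[0,0,-1.2],[0,0,-1.5],[0,0,-2.0],[0,0,-2.5],[0,0,-3.0],[0,0,-3.0],[0,0,0]]' --rot '[[0,0,0],[0,0,0],[0,0,0],[0,0,0],[0,0,0],[0,0,0],[0,0,0],[0,0,0]]'

```text
t: 41.52
ee_pos: [0.5657, -0.0362, 0.2328]
tool_rot: [179.5, 0.0, 90.1]
wrist_force: [0.2, -0.4, 0.1]
opening: 0.0856
```

```bash
python3 - <<'E'
from h import *
s=manip.get_state(); print(s['ee_pos'])
f=grab('wrist');save(f,'wrist35');W=cloud(f)
print('cap',rect(W,(.565,-.036),.025,.160,.185)); print('S',rect(W,(.565,-.036),.05,.095,.115)); print('L',rect(W,(.565,-.036),.07,.060,.085)); print('stage',rect(W,(.565,-.0357),.08,.027,.045))
for n in ('scene','side'):
    g=grab(n);save(g,n+'9')
a=cv2.imread('pics/scene9.png')[140:290,240:390];b=cv2.imread('pics/side9.png')[150:280,250:380]
o=np.zeros((390,790,3),np.uint8);o[:390,:390]=cv2.resize(a,(390,390),interpolation=cv2.INTER_CUBIC);o[:390,400:790]=cv2.resize(b,(390,390),interpolation=cv2.INTER_CUBIC);cv2.imwrite('pics/c16.png',o)
E
```

```text
[ 0.56568067 -0.03618919  0.23281907]
cap {'n': 897, 'c': (0.5667, -0.0338), 'wh': (0.0235, 0.0238), 'short_dir': 0.1, 'z': 0.1731}
S {'n': 1396, 'c': (0.5657, -0.0355), 'wh': (0.044, 0.0634), 'short_dir': 0.1, 'z': 0.1032}
L {'n': 1638, 'c': (0.5649, -0.036), 'wh': (0.0621, 0.0916), 'short_dir': 0.2, 'z': 0.0711}
stage {'n': 1504, 'c': (0.5648, -0.0355), 'wh': (0.0822, 0.1117), 'short_dir': 0.2, 'z': 0.0351}
```

View pics/c16.png

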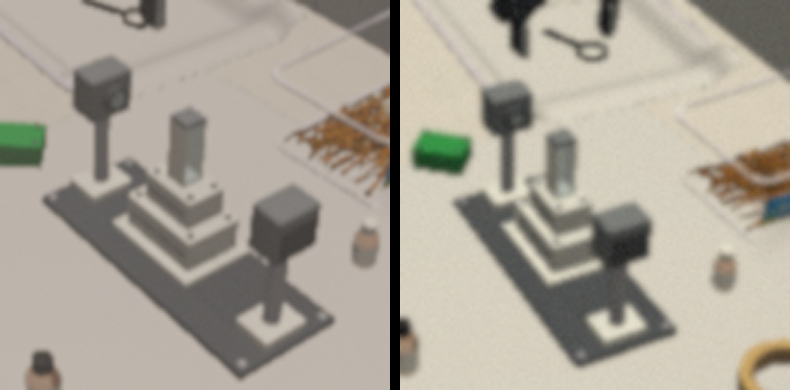

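View pics/wrist35.png

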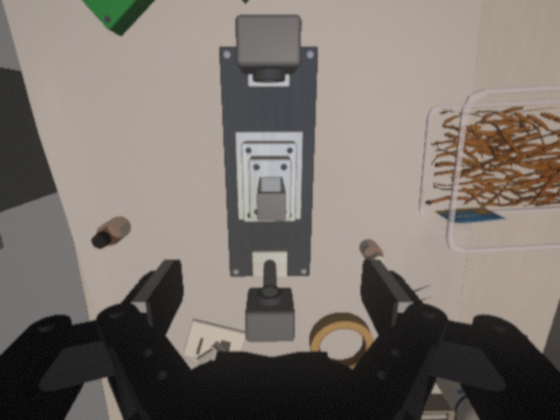

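All checks agree, so I'm handing in.

```bash
python3 -c "
from plant import manip
print(manip.sign_off(), manip.get_state()['t'])"
```

```text
the job is handed in; nothing more can be done
the job is handed in; nothing more can be done
```

The job is done and handed in at about 42 s of the 72 s. The large riser is on the stage, the small riser is on the large one, and the glass cell stands upright on top with its clear faces towards the lamp and detector. I lowered each piece in about 1 mm steps until I felt it rest: about 19 N then 6 N for the large riser (set down twice), 14 N for the small one and 9 N at most for the cell. Each was released only after that.

**Last checks (wrist camera):**

| Piece | Offset from stage centre | Rotation from square | Top height |
|---|---|---|---|
| Large riser | within 0.5 mm | about 0° | 71 mm |
| Small riser | about 1 mm | about 0° | 103 mm |
| Cell | about 2 mm in x and in y | 0.1° | 173 mm (70 mm above the small riser) |

All three bases are fully supported. I never reached for the vials, the tape roll or the coloured decoy blocks.

**What disagreed or went wrong:**
- **Fingertip position:** the shut fingertips stand about 43 mm behind the reported TCP, not at it. Because of that my first grasp of the large riser closed on air just above it, without contact. I used the corrected offset from then on.
- **Large riser:** it first touched down about 2.5 mm off centre in x, so I lifted it slightly, shifted it and set it down again.
- **Wrist camera:** it read heights about 1 mm too high throughout.

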